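Stand the washing-up brushes in the sink caddy

ROBOT

A 6-joint arm with a two-finger parallel gripper is mounted at the origin on a cart in front of the work surface, level with it; the furniture and walls round the work are solid. World frame = base frame: x ahead of the robot, y to its left, z up, the work surface at z = 0. Lengths are in m, angles in rad, forces in N, time in s.
With the tool pointing down it reaches from about 0.375 to 0.975 m from the base axis. Payload 3.8 kg.
Tool frame: the origin (TCP) lies on the centre line of the jaws, within the pads' length; the fingertips stand 25 mm ahead of it and the grasp point (between the pads) lies 6 mm ahead of it; z points along the fingers, y is the line along which they close (so a half turn about z gives the same grasp; the last joint's range is limited). The gripper opens to 85 mm and grips with 20 to 120 N. Pads are 22 mm wide; open, the fingers measure 114 mm over their backs; the gripper's body (76 mm by 85 mm) begins 54 mm behind the grasp point. The pads swing forward as they close: fully open they stand 13 mm farther back than shut.
Start: joints at [-1.29, 0.264, 1.604, -0, 1.274, -0.037], TCP at [0.211, -0.641, 0.256] pointing down, gripper open.
Joint ranges: [-2.63, 2.63], [-0.94, 2.18], [0.31, 2.57], [-1.31, 4.45], [0, 2.66], [-2.55, 2.55]. Speed limits (rad/s): [2.57, 2.57, 3.14, 3.14, 3.14, 3.14].

INTERFACE

Orientations are given as a rotation vector (axis times angle).
In Python, from workcell import bot gives the robot as it stands. The module is installed in compiled form; this text tells all that it offers.
- The arm moves only by the tool play_rows, never from a script. Its argument "commands" is a list that holds one entry, the list of rows, each a list of 7 numbers: the shift along the tool's x, y, z as a fraction of full scale, then the turn, a rotation vector about the tool's x, y, z as a fraction of full scale, then the closure, from -1 (fully open) to 1 (shut). A call has 1 to 8 rows; each row is the pose to reach, as a shift and turn from the pose commanded when the call began, along the tool's axes at that moment, turning the shorter way round; what a row does not reach only later rows make up. Full scale, the value 1, is 60 cm for a shift and 180 degrees for a turn. A row lasts 1/10 s, in which the tool goes at most 50 mm and 8.59 degrees, less where a joint would pass 70% of its speed; a pose out of reach is approached as far as the arm can. A call with a number of a shift or a turn outside -1 to 1 is refused whole. A call with a gripper value outside its range is refused whole. The fingers move at their own pace and stop on an object; "force" is the grip in N (left out, the last holds). Time passes only in rows, so rows that repeat a pose let the fingers close. It gives the time, the measured TCP pose, the force, the opening and the grip force at its end, in the units of the state.
- bot.read_state(): the state, without advancing time (a new reading comes with each control period).
- bot.read_camera(name): name is "side" or "top"; returns the picture (480x640x3 uint8, blue, green, red); there is no depth.
- bot.camera_params(name): a dict with "fov_y" (degrees; the focal length in pixels is half the picture's height over the tangent of half this angle, whatever the lens; pixels are square), "cx", "cy" (the principal point, pixels), "D" ([k1, k2, p1, p2, k3] as OpenCV has them; the pictures are not rectified), "rvec" (rotation vector, rad) and "tvec" (3), from world to camera coordinates, as OpenCV has them. Camera axes: x right, y down, z forward; pixel columns grow to the right and rows downward; lengths in m; the calibration is good to about 2 mm. A picture is of the moment at which its call begins. camera_params takes no time and is no camera call.
- bot.finish_job(): hands the job in; it is judged then, once.
The state is a dict: "time": time; "q": joint angles; "joint_vel": joint speeds; "joint_torque": joint torques, N m; "tool_pos": TCP position; "tcp_rot": TCP orientation; "wrist_force": force on the tool from outside, world axes, zero at the start; "torque": the same for the moment, N m; "width": opening from 0.0 (shut) to 1.0 (fully open); "grip_force": force on a finger pad.
Only numpy, scipy, OpenCV 4.12 (cv2) and the standard library are available. Lean on these libraries where they do the work, as an engineer would, in place of code of your own. Each camera call takes 0.05 s, during which the arm holds its last target. There are 200 camera calls.

TASK

Two washing-up brushes have drained long enough in their slanted white rests. Stand both upright, head down and handle up, in the blue two-pot caddy: the thick yellow brush in the wide pot and the slim grey one in the narrow pot, each lowered to the bottom, not dropped, and let go. Leave the pepper mill, the soap pump and the mug standing where they are.

Things in the scene. Friction and masses are not known exactly. Their poses are not given: they have to be found in the camera images.
- brush_thick_center (a point): Centre of the thick brush, on its axis, half-way along its 210 mm; z points along the axis to the handle end. Straight and round: head end at z = -105 mm, handle from z = +10 to +105 mm, 18 mm in diameter. It starts leaning 30 degrees from vertical, handle end up and on the robot's side of its rest; the handle is free to grasp from z = +45 mm up.
- brush_slim_center (a point): Centre of the slim brush: same 210 mm length, axes and lean as the thick one, handle also from z = +10 to +105 mm and free to grasp from z = +45 mm up, but 14 mm in diameter and blue.
- brush_thick_end (a point): Middle of the thick brush's head end (the end that goes to the bottom of the pot); same axes as the brush's centre.
- brush_slim_end (a point): Middle of the slim brush's head end; same axes as the brush's centre.
- brush_thick: The thick brush: stiff yellow head 36 mm in diameter and 80 mm long, then 35 mm of wire neck, then a wooden handle 95 mm long. About 70 g. Origin at the middle of the head end, z along the axis to the handle end.
- brush_slim: The slim brush: stiff grey head 22 mm in diameter and 80 mm long, then 35 mm of wire neck, then a blue handle 95 mm long. About 70 g. Origin at the middle of the head end, z along the axis to the handle end.
- well_wide (a point): Middle of the inner floor of the caddy's wide pot, 14 mm above the worktop; z is up, x (level) points from the wide pot to the narrow one, 68 mm away. Blue, round, 48 mm in diameter inside and 56 mm outside; its rim is 86 mm above this floor (100 mm above the worktop). The caddy is fixed, on a dark wooden foot of 132 x 64 mm.
- well_narrow (a point): Middle of the inner floor of the caddy's narrow pot, 14 mm above the worktop; z is up. It is blue, round, 32 mm in diameter inside and 40 mm outside, with its rim at the same height of 100 mm. Same axes as the wide pot.
- rest_thick: White slanted rest of the thick brush, fixed: a trough under the head and a fork under the lower handle, both open on top, so that a brush comes free when drawn along its axis or lifted straight up. Foot 128 x 66 mm, 142 mm high. Origin on the worktop under the head end of the brush; -x is the way the brush leans, z is up.
- rest_slim: White slanted rest of the slim brush, built in the same way; same axes.
- pepper_mill: Bystander: dark wooden pepper mill, 58 mm in diameter, 170 mm tall, loose; between the caddy and the left-hand rest. Apart from the caddy nothing stands on the strip of worktop nearer to the robot than mill and pump. Origin at the middle of its underside, z up.
- soap_pump: Bystander: amber pump bottle, 75 x 67 mm, 177 mm tall, loose; origin at the middle of its underside, z up.
- mug: Bystander: striped mug, 90 x 120 mm with its handle, 88 mm tall, loose; origin at the middle of its underside, z up.
There are look-alikes about, which are no part of the job. What is shaped like the part that bears well_wide but green is not meant.

How it is judged:
At the end, for the whole second after the job is handed in: Each brush stands in its own pot (thick in wide, slim in narrow): head end within 10 mm sideways of the middle of the pot's floor and no more than 6 mm above it, axis within 0.25 rad of vertical with the handle up, at rest and let go (horizontal distance between brush_thick_end and well_wide below 0.01 m and z of brush_thick_end in the frame of well_wide below 0.006 m and angle between each of brush_thick_center, brush_slim_center's own z axis and vertical below 0.25 rad and linear speed of each of brush_thick, brush_slim below 0.02 m/s and contact force between the fingers and brush_thick below 0.05 N and horizontal distance between brush_slim_end and well_narrow below 0.01 m and z of brush_slim_end in the frame of well_narrow below 0.006 m and contact force between the fingers and brush_slim below 0.05 N); the robot touches nothing.
It fails at once if a brush is dropped or thrown: it moves faster than 0.7 m/s while nothing of the robot touches it ((contact force between each of the arm, the fingers and brush_thick below 0.02 N and linear speed of brush_thick above 0.7 m/s) or (contact force between each of the arm, the fingers and brush_slim below 0.02 N and linear speed of brush_slim above 0.7 m/s)).
It fails at once if the pepper mill, the soap pump or the mug is pushed more than 25 mm or tipped by more than 0.25 rad (distance of any of pepper_mill, soap_pump, mug from where it was at the start of the episode above 0.025 m or angle between any of pepper_mill, soap_pump, mug's own z axis and vertical above 0.25 rad).
It also fails if it takes over 67 s, if anything falls off the work surface, if the arm or the gripper's body presses on something with over 40 N, if the wrist force passes 120 N, or if a joint passes its speed limit or range.

## Working session

There is one attempt and no reset: what is moved stays moved. The work goes in short steps, Python scripts to look and compute and a tool call to move; the robot and the scene stay as the last step left them, time stands still between calls to the robot, and variables do not carry over. Pictures are saved under pics/ and viewed, at most 10 in all, crops included, and the job is handed in when it is done.

Besides the shell and the picture viewer there is one more tool, called after "Call:" as name(argument=value, ...) on one line, values as JSON. play_rows: Moves the arm, as the interface text tells. Its arguments: {"type":"object","properties":{"commands":{"type":"array"},"force":{"type":"number"}},"required":["commands"]}

```bash
mkdir -p pics; python3 - <<'E'
from workcell import bot
import cv2
for n in("side","top"):
    cv2.imwrite(f"pics/{n}0.png",bot.read_camera(n)); print(n,bot.camera_params(n))
print(bot.read_state())
E
```

```text
side {'fov_y': 53.719140209953785, 'cx': 318.95671648177154, 'cy': 239.36899283733723, 'D': array([-0.02636097,  0.        ,  0.        ,  0.        ,  0.        ]), 'rvec': array([ 2.50484009, -0.12778077,  0.05298143]), 'tvec': array([-0.57284424,  0.10093643,  1.04167101])}
top {'fov_y': 42.188134455402775, 'cx': 333.7379333221697, 'cy': 236.0063607171271, 'D': array([0.06865767, 0.        , 0.        , 0.        , 0.        ]), 'rvec': array([ 2.15508678, -2.08972875,  0.22753986]), 'tvec': array([-0.02063545,  0.5488802 ,  1.42886563])}
{'time': 0.1, 'q': array([-1.28988912e+00,  2.64718561e-01,  1.60520572e+00,  2.94555369e-05,
        1.27372701e+00, -3.68777242e-02]), 'joint_vel': array([-0.00022946, -0.0008604 , -0.0020498 , -0.00025784, -0.00081546,
        0.00128036]), 'joint_torque': array([-2.06229702e-04, -5.16706288e+01, -3.68591845e+01, -3.42349961e-05,
        6.37778838e-03, -5.34720334e-05]), 'tool_pos': array([ 0.21076707, -0.64061785,  0.25507616]), 'tcp_rot': array([-3.09999957e+00, -4.96740357e-01,  3.49453220e-04]), 'wrist_force': array([ 0.15064853, -0.88666842,  0.18525047]), 'torque': array([-0.04261974,  0.04620796,  0.04899088]), 'grip_force': 0.0, 'width': 0.9972818139237096}
```

View pics/side0.png

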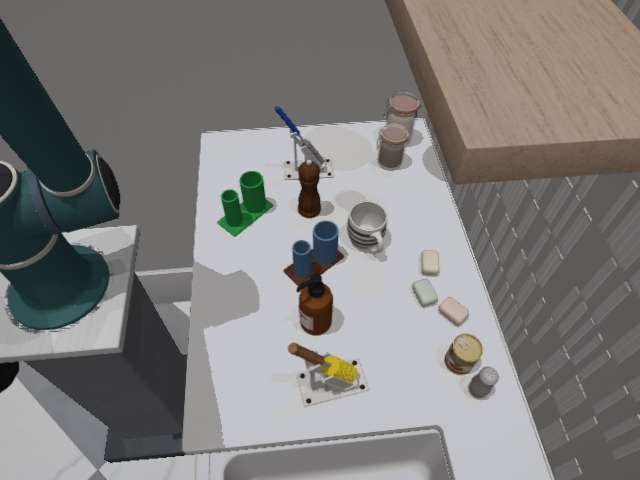

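View pics/top0.png

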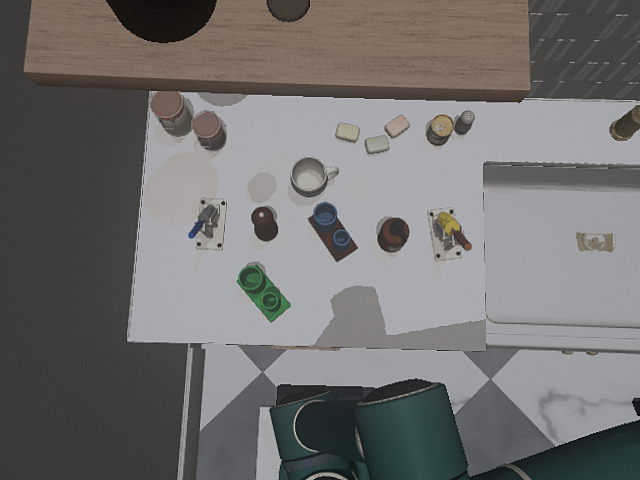

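The side view shows the blue caddy with its wide pot at (325,240) and narrow pot at (302,258). The green look-alike is at (245,205), the thick brush at (325,365) and the slim one at (300,140). In the top view they are at (325,213), (341,238), green (263,290), thick (452,230) and slim (203,222). Blue caddy and brushes chosen by colour; next is a close crop to check.

```bash
cat > h.py <<'E'
import cv2,numpy as np
from workcell import bot
def cam(n):
    p=bot.camera_params(n); f=240/np.tan(np.radians(p["fov_y"]/2))
    K=np.array([[f,0,p["cx"]],[0,f,p["cy"]],[0,0,1]]); R=cv2.Rodrigues(p["rvec"])[0]
    return K,p["D"],R,np.array(p["tvec"])
def rays(n,px):
    K,D,R,t=cam(n); u=cv2.undistortPoints(np.float64(px).reshape(-1,1,2),K,D).reshape(-1,2)
    d=np.c_[u,np.ones(len(u))]@R; return -R.T@t, d/np.linalg.norm(d,axis=1)[:,None]
def onz(n,px,z):
    c,d=rays(n,px); return c+d*((z-c[2])/d[:,2])[:,None]
def tri(a,b):  # pixel in side, pixel in top -> point, miss
    A=np.zeros((3,3));v=np.zeros(3);L=[]
    for n,p in(("side",a),("top",b)):
        c,d=rays(n,[p]);P=np.eye(3)-np.outer(d[0],d[0]);A+=P;v+=P@c;L.append((P,c))
    x=np.linalg.solve(A,v); return x,[np.linalg.norm(P@(x-c)) for P,c in L]
def proj(n,X):
    p=cam(n);return cv2.projectPoints(np.float64(X).reshape(-1,1,3),cv2.Rodrigues(p[2])[0],p[3],p[0],p[1])[0].reshape(-1,2)
def plane(n,p,q): # plane through camera and image line
    c,d=rays(n,[p,q]); m=np.cross(d[0],d[1]); m/=np.linalg.norm(m); return m,m@c
def blob(im,lo,hi,roi):
    x0,y0,x1,y1=roi; m=np.zeros(im.shape[:2],np.uint8)
    m[y0:y1,x0:x1]=cv2.inRange(cv2.cvtColor(im,cv2.COLOR_BGR2HSV)[y0:y1,x0:x1],lo,hi)
    k,l,s,c=cv2.connectedComponentsWithStats(m); i=1+np.argmax(s[1:,4]); return np.uint8(l==i)
def axis(m): # centroid line and its two extremes
    ys,xs=np.nonzero(m); P=np.c_[xs,ys].astype(np.float32)
    vx,vy,x,y=cv2.fitLine(P,cv2.DIST_L2,0,.01,.01).ravel(); s=(P-[x,y])@[vx,vy]
    return [np.array([x,y])+k*np.array([vx,vy]) for k in(s.min()-.5,s.max()+.5)],int(m.sum())
E
python3 - <<'E'
from h import *
S=cv2.imread("pics/side0.png");T=cv2.imread("pics/top0.png")
def cr(I,x,y,w=66,h=75,z=4): return cv2.resize(I[y-h//2:y-h//2+h,x-w//2:x-w//2+w],(264,300),interpolation=cv2.INTER_CUBIC)
o=np.vstack([np.hstack([cr(S,*c) for c in((315,255),(325,370),(300,135))]),np.hstack([cr(T,*c) for c in((332,230),(452,235),(203,222))])])
cv2.imwrite("pics/crop.png",o)
for n,I,rt,rs in(("side",S,(285,335,335,372),(270,100,301,140)),("top",T,(450,225,480,255),(180,210,215,245))):
    print(n,axis(blob(I,(3,90,30),(18,255,255),rt)),axis(blob(I,(105,150,40),(130,255,255),rs)))
E
```

```text
side ([array([288.01428, 345.73904], dtype=float32), array([324.1717, 361.8434], dtype=float32)], 346) ([array([275.26068, 106.13069], dtype=float32), array([298.6408 , 134.11617], dtype=float32)], 161)
top ([array([463.57617, 248.2666 ], dtype=float32), array([470.72937, 244.28186], dtype=float32)], 39) ([array([188.41087, 233.9752 ], dtype=float32), array([192.89035, 237.04459], dtype=float32)], 13)
```

View pics/crop.png

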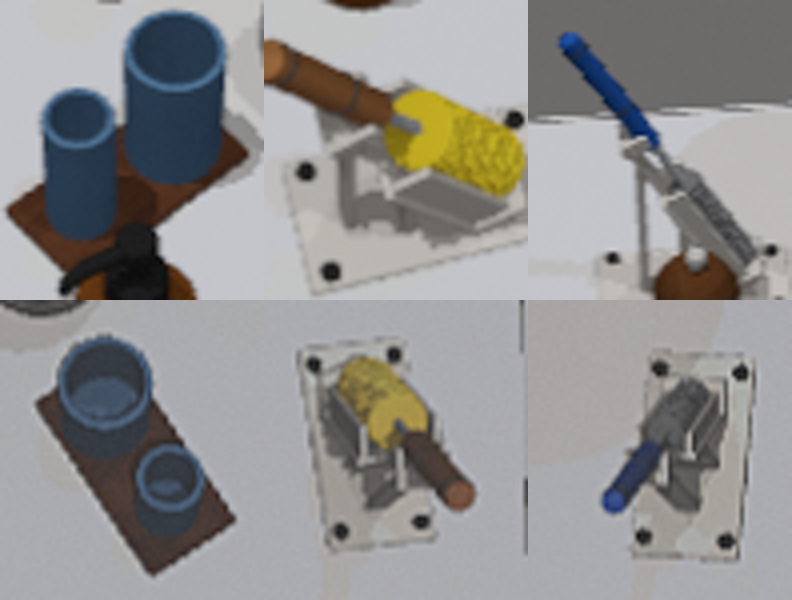

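The crop confirms the choice: blue caddy with wide and narrow pots, yellow thick brush with a brown handle, and slim grey brush with a blue handle. Next I measure precisely.

```bash
cat > m.py <<'E'
from h import *
S=cv2.imread("pics/side0.png");T=cv2.imread("pics/top0.png")
C={}
def hd(I,lo,hi,roi): return axis(blob(I,lo,hi,roi))
A={("side","t"):hd(S,(3,90,30),(18,255,255),(285,335,335,372)),("side","s"):hd(S,(105,150,40),(130,255,255),(265,100,305,140)),
("top","t"):hd(T,(0,60,20),(15,255,255),(450,225,480,255)),("top","s"):hd(T,(105,70,20),(130,255,255),(180,210,215,245))}
for k,v in A.items(): print(k,np.round(v[0],1).tolist(),v[1])
for b in "ts":
    s=A["side",b][0];t=A["top",b][0]
    n1,d1=plane("side",*s);n2,d2=plane("top",*t); u=np.cross(n1,n2);u/=np.linalg.norm(u);u*=np.sign(u[2])
    p0=np.linalg.lstsq(np.array([n1,n2]),np.array([d1,d2]),rcond=None)[0]
    def on(n,px):
        c,d=rays(n,[px]);M=np.c_[u,-d[0]];k=np.linalg.lstsq(M,c-p0,rcond=None)[0];return p0+k[0]*u
    print(b,"dir",u.round(3),"lean",np.degrees(np.arccos(u[2])).round(1),"az",np.degrees(np.arctan2(u[1],u[0])).round(1))
    for n in("side","top"): print(n,[on(n,p).round(4).tolist() for p in A[n,b][0]])
for nm,rs,rt in(("wide",(310,218,343,246),(311,200,341,230)),("narrow",(290,238,312,258),(331,226,352,248))):
    c=[]
    for I,(x0,y0,x1,y1) in((S,rs),(T,rt)):
        sub=cv2.resize(I[y0:y1,x0:x1],None,fx=4,fy=4,interpolation=cv2.INTER_CUBIC)
        g=cv2.cvtColor(sub,cv2.COLOR_BGR2HSV);m=cv2.inRange(g,(95,90,0),(125,255,255))
        v=g[...,2][m>0]; th=cv2.threshold(v.reshape(-1,1),0,255,cv2.THRESH_OTSU)[0]
        r=np.uint8((m>0)&(g[...,2]>th)); k,l,s,_=cv2.connectedComponentsWithStats(r); r=l==1+np.argmax(s[1:,4])
        ys,xs=np.nonzero(r); e=cv2.fitEllipse(np.c_[xs,ys].astype(np.float32)); e=((e[0][0]+.5)/4-.5+x0,(e[0][1]+.5)/4-.5+y0),np.array(e[1])/4,th
        print(e); c.append(e[0])
    X,mi=tri(*c); print(nm,X.round(4),np.round(mi,4),onz("side",[c[0]],.1).round(4),onz("top",[c[1]],.1).round(4))
E
python3 m.py
```

```text
('side', 't') [[288.0, 345.70001220703125], [324.20001220703125, 361.79998779296875]] 346
('side', 's') [[275.29998779296875, 106.0999984741211], [298.6000061035156, 134.10000610351562]] 161
('top', 't') [[463.6000061035156, 248.1999969482422], [470.6000061035156, 244.10000610351562]] 44
('top', 's') [[188.89999389648438, 237.60000610351562], [201.60000610351562, 219.8000030517578]] 101
t dir [ 0.283 -0.518  0.807] lean 36.2 az -61.4
side [[0.4952, -0.2667, 0.1676], [0.5433, -0.3548, 0.3047]]
top [[0.5037, -0.2824, 0.1921], [0.5099, -0.2936, 0.2095]]
s dir [-0.511  0.015  0.859] lean 30.7 az 178.3
side [[0.5052, 0.304, 0.2085], [0.5567, 0.3024, 0.1219]]
top [[0.5047, 0.304, 0.2094], [0.5676, 0.3021, 0.1035]]
((325.305082321167, 230.3498477935791), array([18.76144981, 23.38752174]), 101.0)
((324.72802352905273, 213.3724946975708), array([20.87772369, 21.70720673]), 111.0)
wide [0.5922 0.0191 0.0986] [0.0014 0.0014] [[0.5907 0.0175 0.1   ]] [[0.5932 0.0193 0.1   ]]
((301.0060214996338, 247.31714057922363), array([13.60176659, 16.32578468]), 101.0)
((341.16959381103516, 237.06166744232178), array([14.7961731 , 15.36122417]), 113.0)
narrow [ 0.5369 -0.0208  0.0995] [0.0015 0.0015] [[ 0.5354 -0.0216  0.1   ]] [[ 0.5382 -0.0205  0.1   ]]
```

```bash
python3 - <<'E'
from h import *
T=cv2.imread("pics/top0.png");g=cv2.cvtColor(T,cv2.COLOR_BGR2HSV)
for y in range(228,254,2): print(y,' '.join('%d/%d/%d'%tuple(g[y,x]) for x in range(450,478,2)))
E
```

```text
228 23/144/166 116/20/91 23/134/160 23/146/169 23/148/174 26/30/67 8/6/174 120/9/177 111/10/178 120/9/175 110/9/176 114/7/176 114/7/176 116/10/176
230 23/139/158 19/38/74 30/14/91 21/126/130 22/136/139 116/32/64 17/11/164 120/7/178 116/10/175 114/7/176 120/9/176 120/9/175 120/7/176 120/9/175
232 22/116/103 22/115/102 9/53/68 8/62/74 9/70/76 9/54/66 13/12/153 110/9/171 120/7/175 120/9/176 110/9/174 114/7/175 120/6/176 115/9/177
234 22/114/96 18/45/96 5/50/61 7/61/75 8/65/71 8/64/72 10/32/71 160/4/174 120/7/179 120/9/175 111/10/176 110/9/176 120/7/173 125/9/176
236 15/20/78 18/9/143 3/42/55 12/59/65 9/46/72 9/68/75 10/84/76 9/18/100 116/10/184 115/9/176 120/9/177 120/7/176 120/9/177 108/7/174
238 10/10/76 24/9/142 23/14/75 8/17/59 10/57/67 9/73/73 10/82/78 9/91/73 114/8/164 116/10/179 115/9/175 115/9/176 115/9/175 110/9/175
240 12/13/101 17/13/133 13/15/117 15/13/81 5/46/61 8/64/72 8/60/76 11/74/76 10/89/72 126/8/168 120/9/178 120/6/176 125/9/176 115/9/175
242 15/13/122 10/12/126 11/15/134 15/10/100 15/20/76 8/50/61 9/69/74 8/55/70 11/53/68 4/25/70 115/9/169 115/9/176 110/9/176 115/9/176
244 15/7/75 19/16/128 13/17/139 10/15/103 15/10/107 8/26/79 5/46/61 9/51/70 11/104/110 11/121/116 11/106/101 114/14/186 120/7/174 120/6/174
246 15/12/88 30/3/76 13/13/133 17/13/173 23/13/174 120/2/167 10/24/64 9/91/90 11/107/110 11/110/118 11/123/114 135/3/155 115/9/175 108/7/175
248 12/14/89 20/14/162 17/13/171 17/14/169 15/15/168 15/6/162 110/4/171 10/94/73 10/114/114 11/113/115 11/112/109 111/14/187 108/7/174 111/10/177
250 15/15/167 16/16/171 18/15/170 15/15/173 14/16/177 45/3/160 113/6/178 124/10/178 10/44/123 8/49/120 140/5/164 111/10/178 120/6/175 114/7/178
252 15/15/168 17/14/168 18/15/172 0/9/111 105/14/37 165/5/111 111/10/181 116/10/178 111/10/181 113/11/180 120/7/176 114/7/174 116/10/177 115/9/175
```

```bash
sed -i 's/(0,60,20),(15,255,255),(450,225,480,255)/(0,35,20),(16,255,125),(450,231,480,255)/' m.py; cat >> m.py <<'E'
for b,lo in(("t",(0,95,95)),("s",(105,120,70))):
    roi=(450,231,480,255) if b=="t" else (180,210,215,245)
    m=blob(T,lo,(130,255,255),roi);ys,xs=np.nonzero(m);print(b,"face",xs.mean(),ys.mean(),len(xs))
E
python3 m.py | grep -v '^(('
```

```text
('side', 't') [[288.0, 345.70001220703125], [324.20001220703125, 361.79998779296875]] 346
('side', 's') [[275.29998779296875, 106.0999984741211], [298.6000061035156, 134.10000610351562]] 161
('top', 't') [[454.3999938964844, 231.0], [469.79998779296875, 249.10000610351562]] 153
('top', 's') [[188.89999389648438, 237.60000610351562], [201.60000610351562, 219.8000030517578]] 101
t dir [-0.497 -0.077  0.865] lean 30.2 az -171.1
side [[0.496, -0.29, 0.2202], [0.5547, -0.2808, 0.118]]
top [[0.5588, -0.2802, 0.1109], [0.4974, -0.2897, 0.2178]]
s dir [-0.511  0.015  0.859] lean 30.7 az 178.3
side [[0.5052, 0.304, 0.2085], [0.5567, 0.3024, 0.1219]]
top [[0.5047, 0.304, 0.2094], [0.5676, 0.3021, 0.1035]]
wide [0.5922 0.0191 0.0986] [0.0014 0.0014] [[0.5907 0.0175 0.1   ]] [[0.5932 0.0193 0.1   ]]
narrow [ 0.5369 -0.0208  0.0995] [0.0015 0.0015] [[ 0.5354 -0.0216  0.1   ]] [[ 0.5382 -0.0205  0.1   ]]
t face 467.57575757575756 246.42424242424244 33
s face 190.8695652173913 234.7826086956522 23
```

```bash
cat > mv.py <<'E'
import numpy as np
from scipy.spatial.transform import Rotation as Ro
from workcell import bot
def Rt(u,yaz): # tool z=-u, tool y as near as possible to azimuth yaz (deg)
    z=-np.array(u)/np.linalg.norm(u); y=np.array([np.cos(np.radians(yaz)),np.sin(np.radians(yaz)),0]);y-=y@z*z;y/=np.linalg.norm(y)
    return Ro.from_matrix(np.c_[np.cross(y,z),y,z])
def row(p,R,p0,R0):
    s=R0.inv().apply(np.array(p)-p0)/.6; t=(R0.inv()*R).as_rotvec()/np.pi
    return np.r_[s,t].round(3).tolist()
def state():
    s=bot.read_state(); return s["tool_pos"],Ro.from_rotvec(s["tcp_rot"]),s
def u(az,lean=30): a,l=np.radians([az,lean]); return np.array([np.sin(l)*np.cos(a),np.sin(l)*np.sin(a),np.cos(l)])
E
python3 - <<'E'
from mv import *
from h import onz
p,R,s=state(); ut=u(-171)
E=np.array([.505,-.289,.203]); T=E-.016*ut; P=T+.10*ut
print(T,P); Rg=Rt(ut,-81)
print("pre",row(P,Rg,p,R)); print("grasp from pre",row(T,Rg,P,Rg))
print("alt",row(P,Rt(ut,99),p,R))
print("pump,mill top",onz("top",[[393,233],[264,218]],.17), "shelf?",onz("top",[[330,95]],.5))
E
```

```text
[ 0.51290151 -0.28774852  0.18914359] [ 0.46351709 -0.29557025  0.27574613]
pre [0.58, -0.415, -0.034, -0.014, 0.166, 0.05]
grasp from pre [-0.0, 0.0, 0.167, 0.0, 0.0, 0.0]
alt [0.58, -0.415, -0.034, -0.246, -0.021, -0.918]
pump,mill top [[ 0.53697203 -0.13264222  0.17      ]
 [ 0.56144024  0.1523193   0.17      ]] shelf? [[0.70747062 0.01491472 0.5       ]]
```

Call:
play_rows(commands=[[[0.145, -0.104, -0.008, -0.003, 0.04, 0.012, -0.1], [0.29, -0.208, -0.017, -0.007, 0.083, 0.025, -0.1], [0.435, -0.31, -0.025, -0.01, 0.125, 0.037, -0.1], [0.58, -0.415, -0.034, -0.014, 0.166, 0.05, -0.1], [0.58, -0.415, -0.034, -0.014, 0.166, 0.05, -0.1], [0.58, -0.415, -0.034, -0.014, 0.166, 0.05, -0.1], [0.58, -0.415, -0.034, -0.014, 0.166, 0.05, -0.1], [0.58, -0.415, -0.034, -0.014, 0.166, 0.05, -0.1]]], force=40)

```text
time: 0.9
tool_pos: [0.4473, -0.3171, 0.275]
tcp_rot: [-2.989, -0.233, -0.8]
wrist_force: [0.4, -0.1, -0.6]
width: 0.549
grip_force: 0.0
```

Call:
play_rows(commands=[[[0, 0, 0, 0, 0, 0, -0.1], [0, 0, 0, 0, 0, 0, -0.1]]])

```text
time: 1.1
tool_pos: [0.4473, -0.3173, 0.2751]
tcp_rot: [-2.988, -0.24, -0.799]
wrist_force: [0.2, -0.4, 0.1]
width: 0.551
grip_force: 0.0
```

```bash
cat > st.py <<'E'
from mv import *
from h import *
import sys
p,R,s=state(); print(s["time"],p.round(4),"z",R.as_matrix()[:,2].round(3),"y",R.as_matrix()[:,1].round(3),"w",s["width"],"F",s["wrist_force"].round(1),s["grip_force"],s["q"].round(2))
E
python3 - <<'E'
from st import *
ut=u(-171); T=np.array([.5129,-.2877,.1891]); P=T+.1*ut
print(row(P,Rt(ut,-81),p,R),row(T,Rt(ut,-81),p,R))
S=bot.read_camera("side");I=bot.read_camera("top"); 
o=np.hstack([cv2.resize(S[270:420,230:430],(400,300)),cv2.resize(I[170:320,380:580],(400,300))]);cv2.imwrite("pics/pre.png",o)
E
```

```text
1.1 [ 0.4473 -0.3173  0.2751] z [ 0.493  0.077 -0.867] y [ 0.159 -0.987  0.002] w 0.551139494825328 F [ 0.2 -0.4  0.1] 0.0 [-0.93 -0.16  2.09  0.54  1.02  0.24]
[0.029, -0.032, 0.015, 0.0, 0.0, 0.001] [0.029, -0.032, 0.182, 0.0, 0.0, 0.001]
```

View pics/pre.png

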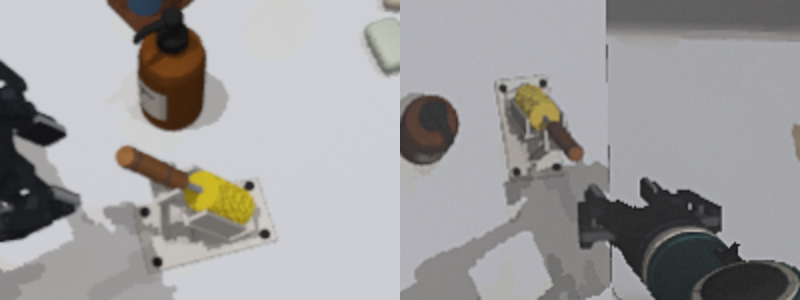

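The side view shows the open fingers left of the brown handle. The top view shows them to the right of the handle end at (466,246). I'll check by projection.

```bash
python3 - <<'E'
from st import *
M=R.as_matrix()
for n in("side","top"):
    print(n,"tip",proj(n,p+.025*M[:,2]).round(),"L/R",proj(n,[p+.025*M[:,2]+k*.03*M[:,1] for k in(-1,1)]).round().tolist(),"handle end",proj(n,[.505,-.289,.203]).round(1))
E
```

```text
1.2 [ 0.4466 -0.3194  0.2751] z [ 0.493  0.076 -0.867] y [ 0.156 -0.988  0.002] w 0.5526536906491794 F [-0.6  0.6 -0.5] 0.0 [-0.93 -0.16  2.09  0.54  1.02  0.24]
side tip [[263. 356.]] L/R [[259.0, 338.0], [267.0, 376.0]] handle end [[294.2 349.1]]
top tip [[488. 265.]] L/R [[473.0, 267.0], [502.0, 263.0]] handle end [[467.8 246.8]]
```

Call:
play_rows(commands=[[[0.029, -0.034, 0.015, 0, 0, 0, -0.1], [0.029, -0.034, 0.015, 0, 0, 0, -0.1], [0.029, -0.034, 0.06, 0, 0, 0, -0.1], [0.029, -0.034, 0.1, 0, 0, 0, -0.1], [0.029, -0.034, 0.14, 0, 0, 0, -0.1], [0.029, -0.034, 0.182, 0, 0, 0, -0.1], [0.029, -0.034, 0.182, 0, 0, 0, -0.1], [0.029, -0.034, 0.182, 0, 0, 0, -0.1]]])

```text
time: 2.0
tool_pos: [0.5117, -0.2891, 0.1886]
tcp_rot: [-2.989, -0.232, -0.798]
wrist_force: [-0.8, -0.2, -0.5]
width: 0.548
grip_force: 0.0
```

```bash
python3 - <<'E'
from st import *
S=bot.read_camera("side");I=bot.read_camera("top"); 
o=np.hstack([cv2.resize(S[270:420,230:430],(400,300)),cv2.resize(I[170:320,380:580],(400,300))]);cv2.imwrite("pics/g1.png",o)
E
```

```text
2.0 [ 0.5117 -0.2891  0.1886] z [ 0.492  0.076 -0.867] y [ 0.154 -0.988  0.001] w 0.5476510950466391 F [-0.8 -0.2 -0.5] 0.0 [-0.78 -0.02  2.14  0.6   0.79  0.26]
```

View pics/g1.png

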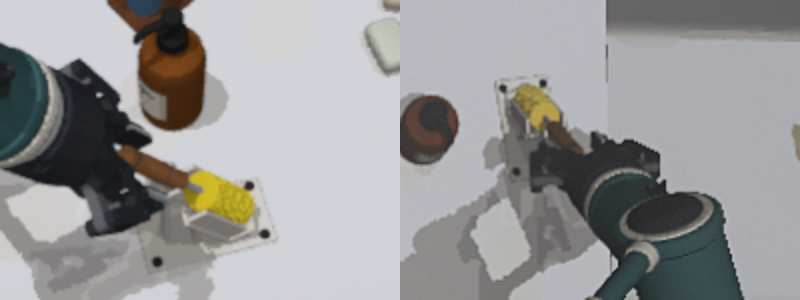

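The handle end lies between the two fingers in both views (side 294,348). Closing now.

Call:
play_rows(commands=[[[0, 0, 0, 0, 0, 0, 1], [0, 0, 0, 0, 0, 0, 1], [0, 0, 0, 0, 0, 0, 1], [0, 0, 0, 0, 0, 0, 1], [0, 0, 0, 0, 0, 0, 1], [0, 0, 0, 0, 0, 0, 1]]], force=60)

```text
time: 2.7
tool_pos: [0.5125, -0.2874, 0.191]
tcp_rot: [-2.988, -0.237, -0.801]
wrist_force: [-4.1, 3.0, 6.3]
width: 0.197
grip_force: 58.3
```

Call:
play_rows(commands=[[[0, 0, -0.02, 0, 0, 0, 1], [0, 0, -0.05, 0, 0, 0, 1], [0, 0, -0.1, 0, 0, 0, 1], [0, 0, -0.15, 0, 0, 0, 1], [0, 0, -0.2, 0, 0, 0, 1], [0, 0, -0.25, 0, 0, 0, 1], [0, 0, -0.3, 0, 0, 0, 1], [0, 0, -0.3, 0, 0, 0, 1]]])

```text
time: 3.5
tool_pos: [0.4236, -0.3039, 0.3514]
tcp_rot: [-2.995, -0.236, -0.809]
wrist_force: [-0.4, 0.1, 1.1]
width: -0.0
grip_force: 0.0
```

```bash
python3 - <<'E'
from st import *
# upright over: first to waypoint, vertical
Rv=Rt([0,0,1],-81)
for P in([.43,-.2,.40],[.47,-.02,.40],[.592,.019,.40]): print(P,row(P,Rv,p,R))
a=np.array([.43,-.2,.40]);b=np.array([.5922,.019,.38]);print("a->b",row(b,Rv,a,Rv))
E
```

```text
3.5 [ 0.4236 -0.3039  0.3514] z [ 0.498  0.068 -0.864] y [ 0.154 -0.988  0.011] w -0.0004374832857506993 F [-0.4  0.1  1.1] 0.0 [-0.95 -0.27  2.04  0.51  1.16  0.3 ]
[0.43, -0.2, 0.4] [0.074, -0.169, -0.053, 0.004, -0.168, 0.0]
[0.47, -0.02, 0.4] [0.172, -0.455, 0.001, 0.004, -0.168, 0.0]
[0.592, 0.019, 0.4] [0.355, -0.488, 0.107, 0.004, -0.168, 0.0]
a->b [0.324, -0.318, 0.033, 0.0, 0.0, 0.0]
```

The brush slipped out of the grip. Looking again.

```bash
python3 - <<'E'
from st import *
S=bot.read_camera("side");I=bot.read_camera("top"); cv2.imwrite("pics/side1.png",S);cv2.imwrite("pics/top1.png",I)
o=np.hstack([cv2.resize(S[270:420,230:430],(400,300)),cv2.resize(I[170:320,380:580],(400,300))]);cv2.imwrite("pics/g2.png",o)
E
sed 's/side0/side1/;s/top0/top1/' m.py > m1.py; python3 m1.py | grep -v "^((" | head -9
```

```text
3.5 [ 0.4236 -0.3039  0.3514] z [ 0.498  0.068 -0.864] y [ 0.154 -0.988  0.011] w -0.0004374832857506993 F [-0.4  0.1  1.1] 0.0 [-0.95 -0.27  2.04  0.51  1.16  0.3 ]
('side', 't') [[283.1000061035156, 345.6000061035156], [313.8999938964844, 357.70001220703125]] 298
('side', 's') [[275.29998779296875, 106.0999984741211], [298.6000061035156, 134.10000610351562]] 161
('top', 't') [[454.6000061035156, 236.1999969482422], [462.8999938964844, 255.39999389648438]] 139
('top', 's') [[188.89999389648438, 237.60000610351562], [201.39999389648438, 220.0]] 97
t dir [-0.606 -0.015  0.795] lean 37.3 az -178.6
side [[0.4878, -0.2791, 0.198], [0.537, -0.2778, 0.1334]]
top [[0.5437, -0.2776, 0.1247], [0.4866, -0.2791, 0.1996]]
s dir [-0.511  0.014  0.86 ] lean 30.7 az 178.4
side [[0.5052, 0.3039, 0.2085], [0.5567, 0.3025, 0.1218]]
```

View pics/g2.png

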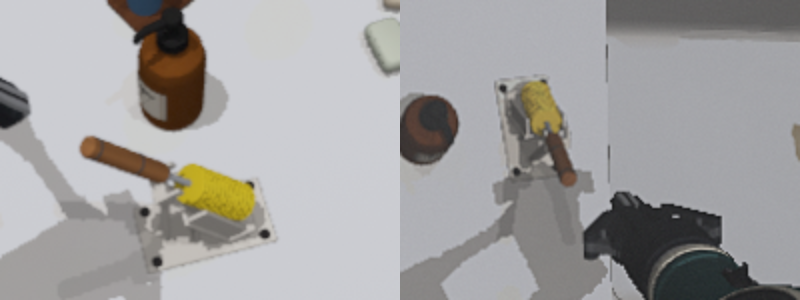

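```bash
cat > m2.py <<'E'
from h import *
import sys
S=cv2.imread(sys.argv[1]);T=cv2.imread(sys.argv[2])
def ln(s,t):
    n1,d1=plane("side",*s);n2,d2=plane("top",*t); u=np.cross(n1,n2);u/=np.linalg.norm(u);u*=np.sign(u[2])
    p0=np.linalg.lstsq(np.array([n1,n2]),np.array([d1,d2]),rcond=None)[0]
    return p0,u
def on(L,n,px):
    c,d=rays(n,[px]);k=np.linalg.lstsq(np.c_[L[1],-d[0]],c-L[0],rcond=None)[0];return L[0]+k[0]*L[1]
def face(I,lo,roi):
    m=blob(I,lo,(130,255,255),roi);ys,xs=np.nonzero(m);return (xs.mean(),ys.mean()),len(xs)
s=axis(blob(S,(3,90,30),(18,255,255),(262,330,325,372)));t=axis(blob(T,(0,35,20),(16,255,125),(440,234,485,270)))
L=ln(s[0],t[0]);print(np.round(s[0],1).tolist(),np.round(t[0],1).tolist(),s[1],t[1])
print("dir",L[1].round(3),"lean",np.degrees(np.arccos(L[1][2])),"az",np.degrees(np.arctan2(L[1][1],L[1][0])))
for n,e in(("side",s[0]),("top",t[0])): print(n,[on(L,n,q).round(4).tolist() for q in e])
f=face(T,(0,95,95),(440,234,485,270));print("face",f,on(L,"top",f[0]).round(4))
E
python3 m2.py pics/side1.png pics/top1.png
python3 - <<'E'
from h import *
T=cv2.imread("pics/top1.png");S=cv2.imread("pics/side1.png")
o=np.hstack([cv2.resize(S[320:395,262:362],(400,300),interpolation=2),cv2.resize(T[200:275,420:520],(400,300),interpolation=2)])
S=cv2.imread("pics/side0.png");T=cv2.imread("pics/top0.png")
o=np.vstack([o,np.hstack([cv2.resize(S[320:395,262:362],(400,300),interpolation=2),cv2.resize(T[200:275,420:520],(400,300),interpolation=2)])])
cv2.imwrite("pics/cmp.png",o)
E
```

```text
[[270.1000061035156, 341.3999938964844], [314.0, 357.5]] [[454.8999938964844, 236.10000610351562], [465.29998779296875, 262.79998779296875]] 434 203
dir [-0.632 -0.013  0.775] lean 39.18155766069706 az -178.79957291805573
side [[0.4688, -0.2793, 0.2187], [0.5373, -0.2778, 0.1346]]
top [[0.5434, -0.2777, 0.1271], [0.4674, -0.2793, 0.2203]]
face ((np.float64(463.9736842105263), np.float64(258.92105263157896)), 38) [ 0.4776 -0.2791  0.2078]
```

View pics/cmp.png

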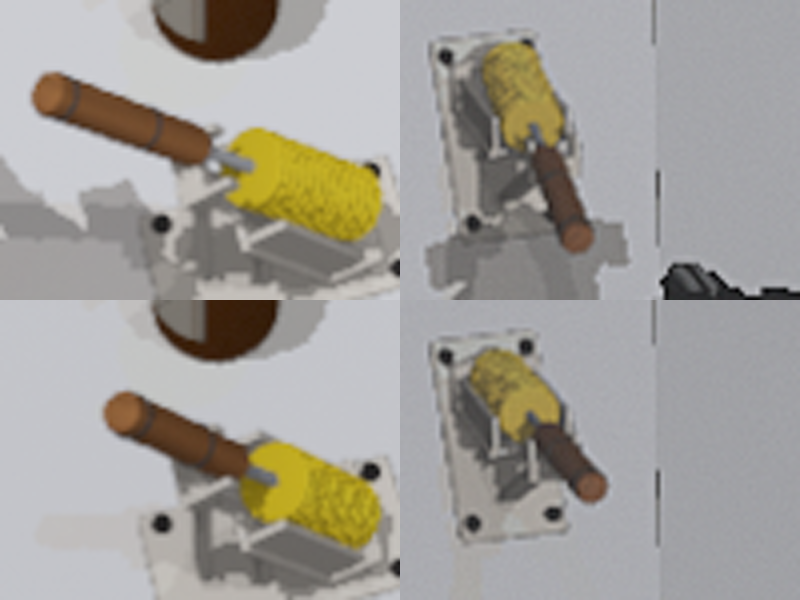

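```bash
python3 - <<'E'
from st import *
M=R.as_matrix()
for n,I in(("side",cv2.imread("pics/side1.png")),("top",cv2.imread("pics/top1.png"))):
    q=proj(n,[p+.025*M[:,2],p,p+.025*M[:,2]+.011*M[:,0],p+.025*M[:,2]-.011*M[:,0]]);print(n,q.round(1).tolist())
    x,y=q[0].astype(int); c=cv2.resize(I[y-25:y+25,x-32:x+33],(390,300),interpolation=2)
    for a in q: cv2.circle(c,(int((a[0]-x+32)*6),int((a[1]-y+25)*6)),3,(0,0,255),-1)
    o=c if n=="side" else np.hstack([o,c])
cv2.imwrite("pics/tip.png",o)
E
```

```text
3.6 [ 0.4234 -0.3024  0.3469] z [ 0.495  0.073 -0.866] y [ 0.155 -0.988  0.005] w 0.0008986960720612213 F [0.1 0.3 0.2] 0.0 [-0.95 -0.27  2.05  0.51  1.16  0.3 ]
side [[240.0, 325.0], [228.3, 319.7], [246.6, 321.5], [233.5, 328.5]]
top [[488.9, 271.0], [493.0, 275.9], [488.8, 265.7], [489.0, 276.3]]
```

View pics/tip.png

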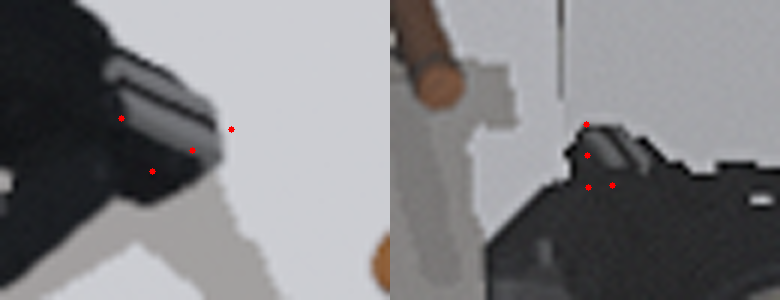

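The top row of cmp.png shows the thick brush slid out about 25 mm. It now leans about 39° with its neck on the fork, handle end at side (275,344) and top (464,259). The tip view shows the tool within about 4 mm of prediction. I'll regrasp deeper and harder.

```bash
python3 - <<'E'
from st import *
ut=np.array([-.632,-.013,.775]);E=np.array([.4776,-.2775,.2078]);Rg=Rt(ut,-91)
P=E+.06*ut;T=E-.031*ut
print(P,T,row(P,Rg,p,R));print(row(T,Rg,P,Rg))
E
```

```text
3.6 [ 0.4234 -0.3024  0.3469] z [ 0.495  0.073 -0.866] y [ 0.155 -0.988  0.005] w 0.0008986960720612213 F [0.1 0.3 0.2] 0.0 [-0.95 -0.27  2.05  0.51  1.16  0.3 ]
[ 0.43968 -0.27828  0.2543 ] [ 0.497192 -0.277097  0.183775] [-0.048, -0.036, 0.15, -0.022, 0.051, 0.046]
[0.0, 0.0, 0.152, 0.0, 0.0, 0.0]
```

Call:
play_rows(commands=[[[0, 0, 0, -0.011, 0.025, 0.023, -0.1], [-0.048, -0.036, 0, -0.022, 0.051, 0.046, -0.1], [-0.048, -0.036, 0.05, -0.022, 0.051, 0.046, -0.1], [-0.048, -0.036, 0.1, -0.022, 0.051, 0.046, -0.1], [-0.048, -0.036, 0.15, -0.022, 0.051, 0.046, -0.1], [-0.048, -0.036, 0.15, -0.022, 0.051, 0.046, -0.1], [-0.048, -0.036, 0.15, -0.022, 0.051, 0.046, -0.1]]], force=110)

```text
time: 4.3
tool_pos: [0.4398, -0.2763, 0.2514]
tcp_rot: [-2.939, 0.014, -1.039]
wrist_force: [-0.3, 0.0, 0.1]
width: 0.546
grip_force: 0.0
```

```bash
python3 - <<'E'
from st import *
ut=np.array([-.632,-.013,.775]);E=np.array([.4776,-.2775,.2078]);Rg=Rt(ut,-91)
print(row(E-.031*ut,Rg,p,R))
E
```

```text
4.3 [ 0.4398 -0.2763  0.2514] z [ 0.629  0.02  -0.778] y [-0.    -1.    -0.026] w 0.5462913903931805 F [-0.3  0.   0.1] 0.0 [-0.94 -0.29  2.29  0.75  0.86  0.21]
[0.004, 0.004, 0.148, -0.002, 0.001, -0.001]
```

Call:
play_rows(commands=[[[0.002, 0.002, 0.04, 0, 0, 0, -0.1], [0.003, 0.002, 0.08, 0, 0, 0, -0.1], [0.003, 0.002, 0.12, 0, 0, 0, -0.1], [0.003, 0.002, 0.148, 0, 0, 0, -0.1], [0.003, 0.002, 0.148, 0, 0, 0, -0.1]]])

```text
time: 4.8
tool_pos: [0.4978, -0.2768, 0.1844]
tcp_rot: [-2.94, 0.014, -1.041]
wrist_force: [-0.9, 0.8, 0.4]
width: 0.549
grip_force: 0.0
```

Call:
play_rows(commands=[[[0, 0, 0, 0, 0, 0, 1], [0, 0, 0, 0, 0, 0, 1], [0, 0, 0, 0, 0, 0, 1], [0, 0, 0, 0, 0, 0, 1], [0, 0, 0, 0, 0, 0, 1], [0, 0, 0, 0, 0, 0, 1], [0, 0, 0, 0, 0, 0, 1]]])

```text
time: 5.5
tool_pos: [0.4977, -0.2779, 0.1869]
tcp_rot: [-2.942, 0.014, -1.047]
wrist_force: [-6.0, 0.6, 6.9]
width: 0.179
grip_force: 107.1
```

Call:
play_rows(commands=[[[0, 0, -0.005, 0, 0, 0, 1], [0, 0, -0.015, 0, 0, 0, 1], [0, 0, -0.03, 0, 0, 0, 1], [0, 0, -0.03, 0, 0, 0, 1]]])

```text
time: 5.9
tool_pos: [0.4872, -0.2779, 0.2018]
tcp_rot: [-2.94, 0.015, -1.049]
wrist_force: [2.6, 1.8, 5.3]
width: 0.182
grip_force: 108.7
```

```bash
python3 - <<'E'
from st import *
S=bot.read_camera("side");I=bot.read_camera("top"); cv2.imwrite("pics/side2.png",S);cv2.imwrite("pics/top2.png",I)
o=np.hstack([cv2.resize(S[270:420,230:430],(400,300)),cv2.resize(I[170:320,380:580],(400,300))]);cv2.imwrite("pics/g3.png",o)
E
```

```text
5.9 [ 0.4872 -0.2779  0.2018] z [ 0.633  0.016 -0.774] y [-0.002 -1.    -0.022] w 0.18152438747203817 F [2.6 1.8 5.3] 108.69918823242188 [-0.85 -0.15  2.29  0.84  0.71  0.15]
```

View pics/g3.png

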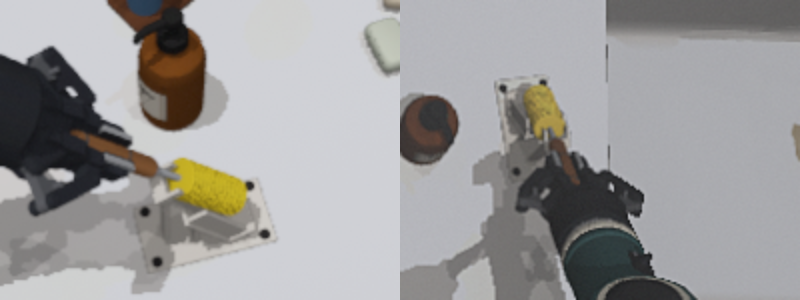

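The brush is held: the handle's lower end moved from side (314,357) to (307,352) with the tool. Lifting straight up slowly.

```bash
python3 - <<'E'
from st import *
print(row(p+[-.02,0,.2],R,p,R))
E
```

```text
6.0 [ 0.4872 -0.278   0.2014] z [ 0.633  0.016 -0.774] y [-0.002 -1.    -0.022] w 0.18186270710000643 F [3.2 1.9 6.5] 108.70627999305725 [-0.85 -0.15  2.29  0.84  0.71  0.15]
[0.185, -0.007, -0.279, 0.0, 0.0, 0.0]
```

Call:
play_rows(commands=[[[0.01, 0, -0.016, 0, 0, 0, 1], [0.025, -0.001, -0.038, 0, 0, 0, 1], [0.043, -0.002, -0.065, 0, 0, 0, 1], [0.062, -0.002, -0.093, 0, 0, 0, 1], [0.08, -0.003, -0.12, 0, 0, 0, 1], [0.1, -0.004, -0.15, 0, 0, 0, 1], [0.12, -0.005, -0.18, 0, 0, 0, 1], [0.12, -0.005, -0.18, 0, 0, 0, 1]]])

```text
time: 6.8
tool_pos: [0.4745, -0.2787, 0.3314]
tcp_rot: [-2.944, 0.013, -1.049]
wrist_force: [0.7, -0.5, 0.3]
width: 0.001
grip_force: 0.0
```

```bash
cat > br.py <<'E'
from st import *
S=bot.read_camera("side");I=bot.read_camera("top"); cv2.imwrite("pics/sx.png",S);cv2.imwrite("pics/tx.png",I)
def yl(im):
    m=np.uint8(cv2.inRange(cv2.cvtColor(im,cv2.COLOR_BGR2HSV),(20,110,60),(32,255,255))>0)
    k,l,s,c=cv2.connectedComponentsWithStats(m); i=[j for j in range(1,k)]; i=max(i,key=lambda j:s[j,4]); return l==i
def meas(ms,mt):
    a,b=axis(ms)[0],axis(mt)[0]
    n1,d1=plane("side",*a);n2,d2=plane("top",*b);u_=np.cross(n1,n2);u_/=np.linalg.norm(u_);u_*=np.sign(u_[2])
    p0=np.linalg.lstsq(np.array([n1,n2]),np.array([d1,d2]),rcond=None)[0]
    def on(n,px):
        c,d=rays(n,[px]);k=np.linalg.lstsq(np.c_[u_,-d[0]],c-p0,rcond=None)[0];return p0+k[0]*u_
    print("u",u_.round(3),ms.sum(),mt.sum(),"side",[on("side",q).round(3).tolist() for q in a],"top",[on("top",q).round(3).tolist() for q in b],np.round(a,1).tolist(),np.round(b,1).tolist())
E
python3 -c "
from br import *
meas(yl(S),yl(I))"
```

```text
6.8 [ 0.4745 -0.2787  0.3314] z [ 0.632  0.013 -0.775] y [-0.002 -1.    -0.018] w 0.0005901767685853888 F [ 0.7 -0.5  0.3] 0.0 [-0.87 -0.3   2.16  0.66  0.93  0.4 ]
u [-0.596 -0.016  0.803] 702 335 side [[0.543, -0.278, 0.131], [0.618, -0.276, 0.031]] top [[0.628, -0.276, 0.017], [0.541, -0.278, 0.135]] [[317.6000061035156, 358.1000061035156], [356.20001220703125, 373.8999938964844]] [[444.6000061035156, 211.1999969482422], [455.8999938964844, 236.5]]
```

It slipped again. I'll overlay the tool axis on the gripped-state pictures to see where the pads sat on the handle.

```bash
python3 - <<'E'
from st import *
p=np.array([.4872,-.2779,.2018]);z=np.array([.633,.016,-.774]);y=np.array([-.002,-1,-.022]);x=np.cross(y,z)
out=[]
for n,f in(("side","pics/side2.png"),("top","pics/top2.png")):
    I=cv2.imread(f);K,D,Rc,t=cam(n);print(n,"cam",(-Rc.T@t).round(3))
    q=proj(n,p+.006*z)[0];x0,y0=(q-[25,32]).astype(int);k=8
    c=cv2.resize(I[y0:y0+75,x0:x0+50],(400,600),interpolation=2)
    for X,col in((p-.031*z,(255,0,0)),(p,(0,0,255)),(p+.006*z,(0,255,0)),(p+.025*z,(0,0,255)),(p+.06*z,(255,0,255)),(p+.006*z+.011*x,(255,255,0)),(p+.006*z-.011*x,(0,255,255))):
        a=(proj(n,X)[0]-[x0,y0]+.5)*k;cv2.circle(c,tuple(int(v) for v in a),4,col,-1)
    out.append(c)
cv2.imwrite("pics/ov.png",np.hstack(out))
E
```

```text
6.9 [ 0.4735 -0.2775  0.3276] z [ 0.629  0.016 -0.777] y [-0.002 -1.    -0.022] w -0.0011480058850403413 F [ 0.6 -0.  -0.1] 0.0 [-0.87 -0.3   2.16  0.66  0.93  0.4 ]
side cam [ 0.507 -0.592  0.903]
top cam [0.255 0.012 1.509]
```

View pics/ov.png

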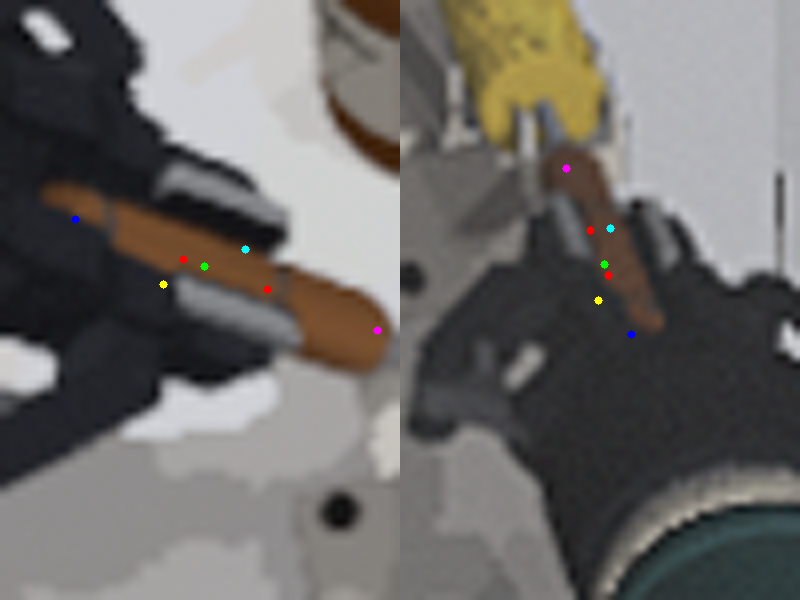

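The overlay shows why it slipped. The handle sat 8–10 mm off the tool axis along tool x, so the pads gripped only their edge, and that is the direction these two views measure worst. Fix: turn the gripper 90° so the fingers close along that uncertain direction and self-centre.

```bash
python3 m2.py pics/sx.png pics/tx.png; python3 - <<'E'
from st import *
from h import *
S=cv2.imread("pics/sx.png");T=cv2.imread("pics/tx.png")
# combined centroids: handle and head
pts=[]
for lo,hi,rs,rt in(((3,90,30),(18,255,255),(255,330,330,375),(440,234,485,275)),((20,90,60),(32,255,255),(300,330,380,400),(425,195,475,245))):
    a=blob(S,lo,hi,rs); b=blob(T,(0,30,20) if lo[0]==3 else lo,(18,255,130) if lo[0]==3 else hi,rt)
    c=[np.mean(np.nonzero(m)[::-1],axis=1) for m in(a,b)];X,mi=tri(*c);pts.append(X);print(X.round(4),np.round(mi,4),a.sum(),b.sum())
d=pts[0]-pts[1];L=np.linalg.norm(d);d/=L;print("u",d.round(3),"L",L.round(3),"lean",np.degrees(np.arccos(d[2])).round(1),np.degrees(np.arctan2(d[1],d[0])).round(1))
E
```

```text
[[271.29998779296875, 340.3999938964844], [314.3999938964844, 357.20001220703125]] [[454.70001220703125, 235.1999969482422], [461.3999938964844, 253.3000030517578]] 421 133
dir [-0.626 -0.001  0.78 ] lean 38.74405111660497 az -179.86434983459367
side [[0.4708, -0.2779, 0.2189], [0.538, -0.2777, 0.1351]]
top [[0.5459, -0.2777, 0.1253], [0.4927, -0.2778, 0.1916]]
face ((np.float64(448.53333333333336), np.float64(234.93333333333334)), 15) [ 0.5524 -0.2777  0.1172]
6.9 [ 0.4735 -0.2775  0.3276] z [ 0.629  0.016 -0.777] y [-0.002 -1.    -0.022] w -0.0011480058850403413 F [ 0.6 -0.  -0.1] 0.0 [-0.87 -0.3   2.16  0.66  0.93  0.4 ]
[ 0.5085 -0.2754  0.1782] [0.006 0.006] 421 137
[ 0.5815 -0.2763  0.0808] [0.0016 0.0016] 713 350
u [-0.599  0.008  0.8  ] L 0.122 lean 36.8 179.3
```

```bash
python3 - <<'E'
from st import *
ut=u(180,36.5);E=np.array([.484,-.279,.213]);P=E+.06*ut
for a in(0,180): print(a,row(P,Rt(ut,a),p,R))
print(row(E-.031*ut,Rt(ut,0),P,Rt(ut,0)))
E
```

```text
6.9 [ 0.4735 -0.2775  0.3276] z [ 0.629  0.016 -0.777] y [-0.002 -1.    -0.022] w -0.0011480058850403413 F [ 0.6 -0.  -0.1] 0.0 [-0.87 -0.3   2.16  0.66  0.93  0.4 ]
0 [-0.102, 0.005, 0.059, 0.007, -0.015, -0.505]
180 [-0.102, 0.005, 0.059, -0.015, -0.007, 0.495]
[0.0, 0.0, 0.152, 0.0, 0.0, 0.0]
```

Call:
play_rows(commands=[[[0, 0, -0.04, 0, 0, -0.04, -0.4], [0, 0, -0.04, 0, 0, -0.5, -0.4], [0, 0, -0.04, 0, 0, -0.5, -0.4], [0, 0, -0.04, 0, 0, -0.5, -0.4], [0, 0, -0.04, 0, 0, -0.5, -0.4], [-0.05, 0, -0.04, 0, 0, -0.5, -0.4], [-0.102, 0.005, -0.04, 0, 0, -0.5, -0.4], [-0.102, 0.005, -0.04, 0, 0, -0.5, -0.4]]])

```text
time: 7.7
tool_pos: [0.408, -0.2778, 0.3017]
tcp_rot: [2.236, 1.473, 0.803]
wrist_force: [0.0, -0.3, 0.2]
width: 0.698
grip_force: 0.0
```

```bash
cat > br2.py <<'E'
from br import *
E
python3 - <<'E'
from st import *
ut=u(180,36.5);E=np.array([.484,-.279,.213]);P=E+.06*ut
print(row(P,Rt(ut,0),p,R),row(E-.031*ut,Rt(ut,0),P,Rt(ut,0)))
E
```

```text
7.7 [ 0.408  -0.2778  0.3017] z [ 0.625  0.022 -0.78 ] y [ 0.72  -0.402  0.565] w 0.6976795496869931 F [ 0.  -0.3  0.2] 0.0 [-1.01 -0.38  2.26  0.7   1.01 -0.92]
[0.0, 0.011, 0.095, 0.01, -0.009, -0.132] [0.0, 0.0, 0.152, 0.0, 0.0, 0.0]
```

Call:
play_rows(commands=[[[0, 0.011, 0, 0.01, -0.009, -0.132, -0.4], [0, 0.011, 0, 0.01, -0.009, -0.132, -0.4], [0, 0.011, 0.03, 0.01, -0.009, -0.132, -0.4], [0, 0.011, 0.06, 0.01, -0.009, -0.132, -0.4], [0, 0.011, 0.095, 0.01, -0.009, -0.132, -0.4], [0, 0.011, 0.095, 0.01, -0.009, -0.132, -0.4]]])

```text
time: 8.3
tool_pos: [0.4509, -0.2792, 0.2625]
tcp_rot: [1.857, 1.854, 0.617]
wrist_force: [-0.4, 0.3, -0.3]
width: 0.702
grip_force: 0.0
```

```bash
python3 - <<'E'
from st import *
ut=u(180,36.5);E=np.array([.484,-.279,.213]);P=E+.06*ut
print(row(E-.031*ut,Rt(ut,0),p,R))
E
```

```text
8.3 [ 0.4509 -0.2792  0.2625] z [ 0.597  0.002 -0.802] y [ 0.802 -0.002  0.597] w 0.7019675564572312 F [-0.4  0.3 -0.3] 0.0 [-0.89 -0.28  2.25  0.67  0.85 -1.26]
[0.0, -0.005, 0.151, 0.001, -0.001, -0.001]
```

Call:
play_rows(commands=[[[0, -0.005, 0.04, 0, 0, 0, -0.4], [0, -0.005, 0.08, 0, 0, 0, -0.4], [0, -0.005, 0.12, 0, 0, 0, -0.4], [0, -0.005, 0.15, 0, 0, 0, -0.4], [0, -0.005, 0.15, 0, 0, 0, -0.4]]], force=60)

```text
time: 8.8
tool_pos: [0.5026, -0.2803, 0.1907]
tcp_rot: [1.855, 1.852, 0.616]
wrist_force: [0.3, -0.4, 1.0]
width: 0.7
grip_force: 0.0
```

Call:
play_rows(commands=[[[0, 0, 0, 0, 0, 0, 1], [0, 0, 0, 0, 0, 0, 1], [0, 0, 0, 0, 0, 0, 1], [0, 0, 0, 0, 0, 0, 1], [0, 0, 0, 0, 0, 0, 1], [0, 0, 0, 0, 0, 0, 1], [0, 0, 0, 0, 0, 0, 1], [0, 0, 0, 0, 0, 0, 1]]])

```text
time: 9.6
tool_pos: [0.5039, -0.2824, 0.1948]
tcp_rot: [1.85, 1.847, 0.614]
wrist_force: [-3.3, -0.4, 4.3]
width: 0.195
grip_force: 58.7
```

Call:
play_rows(commands=[[[0, 0, -0.008, 0, 0, 0, 1], [0, 0, -0.02, 0, 0, 0, 1], [0, 0, -0.035, 0, 0, 0, 1], [0, 0, -0.05, 0, 0, 0, 1], [0, 0, -0.065, 0, 0, 0, 1], [0, 0, -0.065, 0, 0, 0, 1]]])

```text
time: 10.2
tool_pos: [0.4793, -0.2772, 0.2212]
tcp_rot: [1.857, 1.853, 0.623]
wrist_force: [21.5, 5.3, -19.8]
width: 0.191
grip_force: 68.7
```

```bash
python3 -c "
from br import *
meas(yl(S),yl(I))
M=R.as_matrix()
for n in('side','top'):print(proj(n,[p+.085*M[:,2],p+.145*M[:,2]]).round(1).tolist())"
```

```text
10.2 [ 0.4793 -0.2772  0.2212] z [ 0.599  0.006 -0.801] y [ 0.801 -0.005  0.599] w 0.19057052222093962 F [ 21.5   5.3 -19.8] 68.7452745437622 [-0.84 -0.19  2.26  0.72  0.74 -1.3 ]
u [-0.58   0.017  0.814] 747 334 side [[0.536, -0.275, 0.155], [0.608, -0.277, 0.054]] top [[0.622, -0.278, 0.035], [0.531, -0.275, 0.162]] [[313.29998779296875, 351.29998779296875], [351.8999938964844, 370.3999938964844]] [[446.70001220703125, 212.1999969482422], [457.0, 238.3000030517578]]
[[309.7, 352.9], [330.2, 361.6]]
[[457.0, 239.6], [452.2, 228.3]]
```

The axial pull is meeting about 29 N; the head is catching on the fork. I'll back off slightly, then lift straight up.

```bash
python3 - <<'E'
from st import *
a=np.array([.008,0,-.008])
for d in(a,a+[0,0,.01],a+[0,0,.03],a+[0,0,.05]): print(row(p+d,R,p,R))
E
```

```text
10.3 [ 0.4794 -0.2773  0.2211] z [ 0.599  0.005 -0.801] y [ 0.801 -0.004  0.599] w 0.19192362749881364 F [ 21.6   4.7 -19.9] 68.49162340164185 [-0.83 -0.19  2.26  0.72  0.74 -1.3 ]
[-0.0, 0.003, 0.019, 0.0, 0.0, 0.0]
[0.0, 0.013, 0.005, 0.0, 0.0, 0.0]
[0.0, 0.033, -0.021, 0.0, 0.0, 0.0]
[0.0, 0.053, -0.048, 0.0, 0.0, 0.0]
```

Call:
play_rows(commands=[[[0, 0.003, 0.019, 0, 0, 0, 1], [0, 0.008, 0.012, 0, 0, 0, 1], [0, 0.013, 0.005, 0, 0, 0, 1], [0, 0.023, -0.008, 0, 0, 0, 1], [0, 0.033, -0.021, 0, 0, 0, 1], [0, 0.043, -0.034, 0, 0, 0, 1], [0, 0.053, -0.048, 0, 0, 0, 1], [0, 0.053, -0.048, 0, 0, 0, 1]]], force=90)

```text
time: 11.1
tool_pos: [0.487, -0.2805, 0.2638]
tcp_rot: [1.856, 1.851, 0.615]
wrist_force: [-0.1, -1.7, 0.6]
width: 0.175
grip_force: 92.6
```

```bash
python3 -c "
from br import *
meas(yl(S),yl(I))
M=R.as_matrix()
for n in('side','top'):print(proj(n,[p+.085*M[:,2],p+.145*M[:,2]]).round(1).tolist())
print(row(p+[0,0,.08],R,p,R))"
```

```text
11.1 [ 0.487  -0.2805  0.2638] z [ 0.598 -0.001 -0.802] y [ 0.802 -0.003  0.598] w 0.17456516782884077 F [-0.1 -1.7  0.6] 92.6455557346344 [-0.82 -0.22  2.21  0.65  0.8  -1.2 ]
u [-0.589  0.063  0.805] 803 325 side [[0.551, -0.289, 0.179], [0.62, -0.297, 0.084]] top [[0.638, -0.298, 0.059], [0.55, -0.289, 0.179]] [[323.0, 352.6000061035156], [361.20001220703125, 373.8999938964844]] [[457.29998779296875, 203.39999389648438], [465.0, 228.39999389648438]]
[[314.5, 344.1], [335.7, 354.0]]
[[462.9, 232.4], [458.0, 221.1]]
[0.0, 0.08, -0.107, 0.0, 0.0, 0.0]
```

Call:
play_rows(commands=[[[0, 0.02, -0.027, 0, 0, 0, 1], [0, 0.05, -0.067, 0, 0, 0, 1], [0, 0.08, -0.107, 0, 0, 0, 1], [0, 0.11, -0.147, 0, 0, 0, 1], [0, 0.14, -0.187, 0, 0, 0, 1], [0, 0.14, -0.187, 0, 0, 0, 1], [0, 0.14, -0.187, 0, 0, 0, 1]]])

```text
time: 11.9
tool_pos: [0.4879, -0.282, 0.4113]
tcp_rot: [1.845, 1.845, 0.613]
wrist_force: [0.4, 1.4, -1.3]
width: 0.175
grip_force: 92.6
```

```bash
python3 -c "
from br import *
meas(yl(S),yl(I))
Rv=Rt([0,0,1],0)
a=np.array([.44,-.2,.42]);b=np.array([.46,-.02,.42])
print(row(a,Rv,p,R));print(row(b,Rv,p,R))"
```

```text
11.9 [ 0.4879 -0.282   0.4113] z [ 0.605 -0.008 -0.796] y [0.796 0.003 0.605] w 0.17501641526713438 F [ 0.4  1.4 -1.3] 92.63663291931152 [-0.82 -0.31  2.01  0.53  1.03 -1.  ]
u [-0.597  0.053  0.801] 1121 405 side [[0.553, -0.289, 0.32], [0.623, -0.295, 0.226]] top [[0.637, -0.297, 0.208], [0.548, -0.289, 0.326]] [[326.1000061035156, 311.3999938964844], [370.6000061035156, 339.6000061035156]] [[471.0, 186.89999389648438], [481.79998779296875, 213.60000610351562]]
[0.136, -0.055, -0.061, 0.207, 0.003, -0.0]
[0.436, -0.027, -0.043, 0.207, 0.003, -0.0]
```

The brush is held and lifted clear of the rest, but about 30 mm nearer the handle end than planned. Turning it upright while moving to the caddy along the near strip.

Call:
play_rows(commands=[[[0.045, -0.012, -0.03, 0.045, 0, 0, 1], [0.09, -0.024, -0.06, 0.09, 0, 0, 1], [0.136, -0.035, -0.088, 0.135, 0, 0, 1], [0.19, -0.03, -0.085, 0.18, 0.002, 0, 1], [0.25, -0.024, -0.08, 0.207, 0.003, 0, 1], [0.31, -0.018, -0.078, 0.207, 0.003, 0, 1], [0.37, -0.012, -0.074, 0.207, 0.003, 0, 1], [0.42, -0.007, -0.07, 0.207, 0.003, 0, 1]]])

```text
time: 12.8
tool_pos: [0.4598, -0.027, 0.4361]
tcp_rot: [-2.213, -2.216, 0.001]
wrist_force: [0.4, 0.0, -1.4]
width: 0.18
grip_force: 92.6
```

Call:
play_rows(commands=[[[0, 0, 0, 0, 0, 0, 1], [0, 0, 0, 0, 0, 0, 1]]])

```text
time: 13.0
tool_pos: [0.4596, -0.0286, 0.4365]
tcp_rot: [-2.213, -2.218, 0.002]
wrist_force: [-0.4, -0.5, -0.5]
width: 0.179
grip_force: 92.7
```

```bash
python3 -c "
from br import *
meas(yl(S),yl(I))
for n,m in(('side',yl(S)),('top',yl(I))):
    ys,xs=np.nonzero(m);print(n,xs.mean(),ys.mean(),xs.min(),xs.max(),ys.min(),ys.max())
    print(proj(n,[p+[0,0,-.128],p+[0,0,-.208]]).round(1).tolist())
c=[np.mean(np.nonzero(m)[::-1],axis=1) for m in(yl(S),yl(I))];print(tri(*c))
"
```

```text
13.0 [ 0.4596 -0.0286  0.4365] z [-0.007  0.005 -1.   ] y [ 1.     0.002 -0.007] w 0.17879390774149984 F [-0.4 -0.5 -0.5] 92.6502513885498 [-0.12 -0.2   1.76  0.    1.59 -0.12]
u [ 0.035 -0.085  0.996] 792 18 side [[0.454, -0.018, 0.305], [0.45, -0.006, 0.168]] top [[0.454, -0.018, 0.305], [0.456, -0.022, 0.362]] [[251.3000030517578, 180.1999969482422], [256.20001220703125, 224.5]] [[341.6000061035156, 258.29998779296875], [345.1000061035156, 252.5]]
side 253.75378787878788 202.41666666666666 242 264 181 224
[[254.3, 183.4], [258.7, 213.3]]
top 343.5 255.16666666666666 342 346 253 258
[[347.3, 255.6], [345.8, 262.1]]
(array([ 0.46107432, -0.02459055,  0.25879101]), [np.float64(0.007912580520829464), np.float64(0.007912580520829458)])
```

```bash
python3 - <<'E'
from h import *
p=np.array([.4879,-.282,.4113]);z=np.array([.605,-.004,-.796]);z/=np.linalg.norm(z)
obs={"side":[[326.1,311.4],[370.6,339.6]],"top":[[481.8,213.6],[471.0,186.9]]}
for n in obs:
    q=proj(n,[p+s*z for s in(.13,.17,.207)]);a,b=np.array(obs[n]);d=(b-a)/np.linalg.norm(b-a);nn=np.array([-d[1],d[0]])
    qy=proj(n,[p+s*z+[0,.01,0] for s in(.13,.17,.207)]); qx=proj(n,[p+s*z+[.00796,0,.00605] for s in(.13,.17,.207)])
    print(n,"off px",((q-a)@nn).round(2),"per 10mm y",((qy-q)@nn).round(2),"per 10mm ytool",((qx-q)@nn).round(2))
E
```

```text
side off px [-5.51 -6.41 -7.18] per 10mm y [-4.82 -4.63 -4.46] per 10mm ytool [-5.26 -5.06 -4.89]
top off px [-2.67 -3.38 -4.  ] per 10mm y [-4.62 -4.49 -4.37] per 10mm ytool [2.37 2.3  2.24]
```

```bash
python3 - <<'E'
from st import *
print("shelf",tri((447,174),(527,101)),tri((453,130),(529,91)))
Rn=Ro.from_rotvec([.049,0,0])*Rt([0,0,1],0)
for P in([.596,.0205,.36],[.596,.0205,.345]): print(row(P,Rn,p,R))
E
```

```text
13.1 [ 0.4596 -0.0297  0.437 ] z [-0.006  0.005 -1.   ] y [ 1.    -0.    -0.006] w 0.17965131544585589 F [ 0.8 -1.1 -0.9] 92.64933228492737 [-0.12 -0.2   1.76  0.    1.59 -0.12]
shelf (array([ 0.66433427, -0.29542257,  0.58615323]), [np.float64(0.003953303079206013), np.float64(0.0039533030792059005)]) (array([ 0.66193452, -0.28435119,  0.6294324 ]), [np.float64(0.0030856537391431888), np.float64(0.003085653739143182)])
[0.083, 0.228, 0.127, -0.002, 0.014, -0.0]
[0.083, 0.228, 0.152, -0.002, 0.014, -0.0]
```

Call:
play_rows(commands=[[[0.03, 0, 0.07, 0, 0.014, 0, 1], [0.06, 0.03, 0.14, -0.002, 0.014, 0, 1], [0.083, 0.08, 0.145, -0.002, 0.014, 0, 1], [0.083, 0.13, 0.145, -0.002, 0.014, 0, 1], [0.083, 0.18, 0.145, -0.002, 0.014, 0, 1], [0.083, 0.21, 0.145, -0.002, 0.014, 0, 1], [0.083, 0.228, 0.145, -0.002, 0.014, 0, 1], [0.083, 0.228, 0.145, -0.002, 0.014, 0, 1]]])

```text
time: 13.9
tool_pos: [0.597, 0.0201, 0.3496]
tcp_rot: [-2.198, -2.195, -0.055]
wrist_force: [-0.3, -0.1, -0.7]
width: 0.179
grip_force: 92.6
```

```bash
cat > chk.py <<'E'
from br import *
w=np.array([.5922,.0191])
for n,m in(('side',yl(S)),('top',yl(I))):
    if m.sum()>25:
        a=axis(m)[0];print(n,m.sum(),np.round(a,1).tolist())
        q=proj(n,[[*w,z] for z in(p[2]-.208,p[2]-.168,p[2]-.128)]).round(1);print(" pot axis at head heights",q.tolist())
        d=np.array(a[1])-a[0];print(" brush col at those rows",[round(float(a[0][0]+d[0]*(r[1]-a[0][1])/d[1]),1) for r in q])
E
python3 chk.py
```

```text
13.9 [0.597  0.0201 0.3496] z [ 0.     0.049 -0.999] y [ 1.    -0.001  0.   ] w 0.17864146195081282 F [-0.3 -0.1 -0.7] 92.62292146682739 [-0.03  0.07  1.66  0.05  1.41 -0.04]
side 595 [[325.79998779296875, 223.60000610351562], [327.6000061035156, 185.60000610351562]]
 pot axis at head heights [[326.3, 217.4], [326.7, 204.8], [327.2, 191.4]]
 brush col at those rows [326.1, 326.7, 327.3]
top 151 [[313.6000061035156, 201.60000610351562], [331.29998779296875, 212.39999389648438]]
 pot axis at head heights [[324.9, 209.5], [324.9, 205.1], [325.0, 200.5]]
 brush col at those rows [326.5, 319.3, 311.8]
```

```bash
python3 - <<'E'
from h import *
I=cv2.imread("pics/tx.png")
m=cv2.inRange(cv2.cvtColor(I,cv2.COLOR_BGR2HSV),(20,80,40),(34,255,255))[190:235,300:350]
for r in range(0,45,2):
    x=np.nonzero(m[r])[0]
    if len(x): print(r+190,x.min()+300,x.max()+300,len(x))
print([ (z,proj("top",[[.5922-d*0,.0191+d,z] for d in(.018,-.018)]).round(1).tolist()) for z in(.14,.22)])
E
```

```text
196 317 318 2
198 317 318 2
200 317 318 2
202 317 318 2
204 317 321 5
206 318 332 15
208 317 332 16
210 317 332 16
212 318 331 14
214 324 330 7
[(0.14, [[316.9, 209.4], [332.8, 209.9]]), (0.22, [[316.5, 200.4], [333.4, 201.0]])]
```

Both views show the thick brush centred over the wide pot to within about 1 mm. Lowering.

Call:
play_rows(commands=[[[-0.002, 0, 0.035, 0, 0, 0, 1], [-0.004, 0, 0.075, 0, 0, 0, 1], [-0.006, 0, 0.115, 0, 0, 0, 1], [-0.007, 0, 0.15, 0, 0, 0, 1], [-0.009, 0, 0.175, 0, 0, 0, 1], [-0.009, 0, 0.185, 0, 0, 0, 1], [-0.009, 0, 0.185, 0, 0, 0, 1]]])

```text
time: 14.7
tool_pos: [0.5957, 0.0214, 0.2388]
tcp_rot: [-2.196, -2.197, -0.055]
wrist_force: [-0.1, 0.7, 0.1]
width: 0.178
grip_force: 92.6
```

Call:
play_rows(commands=[[[0, 0, 0.006, 0, 0, 0, 1], [-0.001, 0, 0.012, 0, 0, 0, 1], [-0.001, 0, 0.016, 0, 0, 0, 1], [-0.001, 0, 0.016, 0, 0, 0, 1]]])

```text
time: 15.1
tool_pos: [0.5964, 0.0213, 0.2296]
tcp_rot: [-2.197, -2.197, -0.056]
wrist_force: [0.1, 0.1, -0.7]
width: 0.175
grip_force: 92.6
```

Call:
play_rows(commands=[[[0, 0, 0.005, 0, 0, 0, 1], [0, 0, 0.01, 0, 0, 0, 1], [0, 0, 0.01, 0, 0, 0, 1]]])

```text
time: 15.4
tool_pos: [0.5965, 0.0216, 0.2235]
tcp_rot: [-2.197, -2.197, -0.056]
wrist_force: [-0.1, -1.2, -0.4]
width: 0.176
grip_force: 93.2
```

Call:
play_rows(commands=[[[0, 0, 0.003, 0, 0, 0, 1], [0, 0, 0.006, 0, 0, 0, 1], [0, 0, 0.006, 0, 0, 0, 1]]])

```text
time: 15.7
tool_pos: [0.5977, 0.0218, 0.2234]
tcp_rot: [-2.198, -2.199, -0.06]
wrist_force: [-2.2, 0.3, 11.0]
width: 0.176
grip_force: 94.6
```

Call:
play_rows(commands=[[[0, 0, 0.003, 0, 0, 0, 1], [0, 0, 0.006, 0, 0, 0, 1], [0, 0, 0.006, 0, 0, 0, 1]]])

```text
time: 16.0
tool_pos: [0.599, 0.022, 0.2233]
tcp_rot: [-2.2, -2.201, -0.064]
wrist_force: [-6.4, -0.6, 23.2]
width: 0.178
grip_force: 96.8
```

Call:
play_rows(commands=[[[0, 0, 0.003, 0, 0, 0, 1], [0, 0, 0.006, 0, 0, 0, 1], [0, 0, 0.006, 0, 0, 0, 1]]])

```text
time: 16.3
tool_pos: [0.6003, 0.0222, 0.2233]
tcp_rot: [-2.202, -2.203, -0.069]
wrist_force: [-7.3, -0.5, 34.7]
width: 0.177
grip_force: 99.6
```

The bottom was reached at TCP z 0.2235, as predicted. Unloading the pressure, then opening partly.

Call:
play_rows(commands=[[[0, 0, -0.008, 0, 0, 0, 1], [0, 0, -0.016, 0, 0, 0, 1], [0, 0, -0.016, 0, 0, 0, 0.4], [0, 0, -0.016, 0, 0, 0, 0.1], [0, 0, -0.016, 0, 0, 0, -0.1], [0, 0, -0.016, 0, 0, 0, -0.1], [0, 0, -0.016, 0, 0, 0, -0.1], [0, 0, -0.016, 0, 0, 0, -0.1]]])

```text
time: 17.1
tool_pos: [0.5964, 0.0217, 0.2221]
tcp_rot: [-2.196, -2.197, -0.055]
wrist_force: [0.2, -0.4, 0.2]
width: 0.548
grip_force: 0.0
```

Call:
play_rows(commands=[[[0, 0, -0.03, 0, 0, 0, -0.1], [0, 0, -0.07, 0, 0, 0, -0.1], [0, 0, -0.11, 0, 0, 0, -0.1], [0, 0, -0.15, 0, 0, 0, -0.1], [0, -0.06, -0.17, 0, 0, 0, -0.1], [0, -0.12, -0.17, 0, 0, 0, -0.1], [0, -0.18, -0.17, 0, 0, 0, -0.1], [0.06, -0.24, -0.17, 0, 0, 0, -0.1]]])

```text
time: 17.9
tool_pos: [0.4519, 0.0499, 0.3257]
tcp_rot: [-2.202, -2.193, -0.055]
wrist_force: [0.4, 1.6, -0.0]
width: 0.554
grip_force: 0.0
```

```bash
python3 - <<'E'
from br import *
a=axis(yl(S))[0];print(yl(S).sum(),a);m=yl(I);print(m.sum(),np.mean(np.nonzero(m)[::-1],axis=1))
hs=axis(blob(S,(3,90,30),(18,255,255),(300,150,350,238)));ht=axis(blob(I,(0,35,20),(16,255,125),(305,170,345,212)));print(hs,ht)
for n in("side","top"):print(proj(n,[[.5922,.0191,z] for z in(.224,.129,.1)]).round(1).tolist())
Rn=Rt(u(178.5),0);E=np.array([.510,.304,.201]);P=E+.10*u(178.5);print(P,row(P,Rn,p,R))
E
```

```text
17.9 [0.4519 0.0499 0.3257] z [ 0.002  0.048 -0.999] y [ 1.    -0.004  0.002] w 0.5539910829138863 F [ 0.4  1.6 -0. ] 0.0 [ 0.02 -0.21  1.96  0.05  1.38  0.02]
168 [array([317.45447, 232.52185], dtype=float32), array([334.49088, 232.29898], dtype=float32)]
1 [438. 115.]Traceback (most recent call last):
  File "<stdin>", line 3, in <module>
  File "h.py", line 24, in blob
    k,l,s,c=cv2.connectedComponentsWithStats(m); i=1+np.argmax(s[1:,4]); return np.uint8(l==i)
                                                     ~~~~~~~~~^^^^^^^^^
    return _wrapfunc(a, 'argmax', axis=axis, out=out, **kwds)
    return bound(*args, **kwds)
ValueError: attempt to get argmax of an empty sequence
```

The yellow head now shows only inside the wide pot's rim (side columns 317–334, row 232), so the thick brush is standing in it. On to the slim brush.

```bash
python3 - <<'E'
from st import *
us=u(178.5);Rn=Rt(us,0);E=np.array([.511,.304,.199])
P=E+.07*us;print(P,row(P,Rn,p,R))
E
```

```text
18.0 [0.4496 0.054  0.3262] z [ 0.001  0.051 -0.999] y [1.    0.002 0.001] w 0.5499766718867007 F [-0.2 -0.1  1.1] 0.0 [ 0.03 -0.21  1.96  0.05  1.39  0.02]
[0.47601199 0.30491619 0.25962178] [0.412, 0.045, 0.132, -0.166, -0.021, -0.005]
```

Call:
play_rows(commands=[[[0.07, 0.02, 0, -0.04, -0.005, 0, -0.4], [0.15, 0.03, 0, -0.08, -0.01, 0, -0.4], [0.23, 0.04, 0, -0.12, -0.015, 0, -0.4], [0.31, 0.045, 0.02, -0.166, -0.021, -0.005, -0.4], [0.38, 0.045, 0.07, -0.166, -0.021, -0.005, -0.4], [0.412, 0.045, 0.132, -0.166, -0.021, -0.005, -0.4], [0.412, 0.045, 0.132, -0.166, -0.021, -0.005, -0.4], [0.412, 0.045, 0.132, -0.166, -0.021, -0.005, -0.4]]], force=80)

```text
time: 18.8
tool_pos: [0.4795, 0.303, 0.2574]
tcp_rot: [1.916, 1.927, 0.492]
wrist_force: [-0.1, -0.5, 0.9]
width: 0.702
grip_force: 0.0
```

```bash
python3 - <<'E'
from br import *
M=R.as_matrix();us=u(178.5);E=np.array([.511,.304,.199])
print("target",row(E-.024*us,Rt(us,0),p,R))
for n,im,lo,roi in(("side",S,(105,150,40),(262,95,305,142)),("top",I,(105,50,20),(175,205,218,250))):
    try: m=blob(im,lo,(130,255,255),roi)
    except ValueError: print(n,"none");continue
    a=np.array(axis(m)[0]);d=(a[1]-a[0])/np.linalg.norm(a[1]-a[0]);nn=np.array([-d[1],d[0]])
    s=[.05,.1,.14];q=proj(n,[p+k*M[:,2] for k in s]);qx=proj(n,[p+k*M[:,2]+.01*M[:,0] for k in s]);qy=proj(n,[p+k*M[:,2]+.01*M[:,1] for k in s])
    print(n,m.sum(),a.round(1).tolist(),"off",((q-a[0])@nn).round(2),"x10",((qx-q)@nn).round(2),"y10",((qy-q)@nn).round(2))
E
```

```text
18.8 [0.4795 0.303  0.2574] z [ 0.497 -0.017 -0.867] y [0.867 0.011 0.497] w 0.7021531728353578 F [-0.1 -0.5  0.9] 0.0 [ 0.71 -0.15  2.12 -0.48  0.83  0.97]
target [0.004, -0.003, 0.15, -0.001, 0.001, 0.001]
side 158 [[275.6000061035156, 106.69999694824219], [298.70001220703125, 134.10000610351562]] off [-0.71 -0.24  0.12] x10 [-1.57 -1.52 -1.49] y10 [-4.11 -3.98 -3.88]
top 114 [[189.10000610351562, 237.6999969482422], [201.6999969482422, 219.89999389648438]] off [0.02 0.24 0.41] x10 [-3.96 -3.82 -3.71] y10 [-2.81 -2.72 -2.64]
```

The tool is aligned with the handle to within about 1 mm in both views. Going in and closing.

Call:
play_rows(commands=[[[0.001, -0.001, 0.04, 0, 0, 0, -0.4], [0.001, -0.001, 0.08, 0, 0, 0, -0.4], [0.001, -0.001, 0.12, 0, 0, 0, -0.4], [0.001, -0.001, 0.15, 0, 0, 0, -0.4], [0.001, -0.001, 0.15, 0, 0, 0, -0.4]]])

```text
time: 19.4
tool_pos: [0.5255, 0.2999, 0.1805]
tcp_rot: [1.92, 1.921, 0.495]
wrist_force: [-0.3, -0.3, -0.3]
width: 0.699
grip_force: 0.0
```

Call:
play_rows(commands=[[[0, 0, 0, 0, 0, 0, 1], [0, 0, 0, 0, 0, 0, 1], [0, 0, 0, 0, 0, 0, 1], [0, 0, 0, 0, 0, 0, 1], [0, 0, 0, 0, 0, 0, 1], [0, 0, 0, 0, 0, 0, 1], [0, 0, 0, 0, 0, 0, 1], [0, 0, 0, 0, 0, 0, 1]]])

```text
time: 20.2
tool_pos: [0.5245, 0.3026, 0.1826]
tcp_rot: [1.917, 1.923, 0.5]
wrist_force: [-4.1, -0.5, 4.8]
width: 0.143
grip_force: 77.8
```

```bash
python3 - <<'E'
from st import *
for d in(.02,.06,.16): print(row(p+[0,0,d],R,p,R))
E
```

```text
20.2 [0.5245 0.3026 0.1826] z [ 0.501 -0.015 -0.865] y [0.865 0.007 0.501] w 0.14282832022770497 F [-4.1 -0.5  4.8] 77.79120326042175 [ 0.65 -0.01  2.14 -0.54  0.66  1.02]
[-0.001, 0.017, -0.029, 0.0, 0.0, 0.0]
[-0.002, 0.05, -0.087, 0.0, 0.0, 0.0]
[-0.004, 0.134, -0.231, 0.0, 0.0, 0.0]
```

Call:
play_rows(commands=[[[0, 0.006, -0.01, 0, 0, 0, 1], [0, 0.014, -0.024, 0, 0, 0, 1], [-0.001, 0.026, -0.045, 0, 0, 0, 1], [-0.001, 0.038, -0.066, 0, 0, 0, 1], [-0.002, 0.05, -0.087, 0, 0, 0, 1], [-0.002, 0.05, -0.087, 0, 0, 0, 1]]])

```text
time: 20.8
tool_pos: [0.5261, 0.303, 0.2456]
tcp_rot: [1.917, 1.921, 0.506]
wrist_force: [0.6, -0.3, -0.1]
width: 0.145
grip_force: 77.9
```

Call:
play_rows(commands=[[[-0.001, 0.02, -0.035, 0, 0, 0, 1], [-0.002, 0.05, -0.087, 0, 0, 0, 1], [-0.003, 0.08, -0.139, 0, 0, 0, 1], [-0.003, 0.11, -0.19, 0, 0, 0, 1], [-0.004, 0.14, -0.24, 0, 0, 0, 1], [-0.004, 0.14, -0.24, 0, 0, 0, 1], [-0.004, 0.14, -0.24, 0, 0, 0, 1]]])

```text
time: 21.5
tool_pos: [0.5253, 0.3024, 0.4087]
tcp_rot: [1.918, 1.923, 0.499]
wrist_force: [-0.3, -0.2, -1.0]
width: 0.142
grip_force: 78.0
```

```bash
python3 - <<'E'
from br import *
M=R.as_matrix()
for n,im in(("side",S),("top",I)):
    q=proj(n,[p+k*M[:,2] for k in(.02,.06,.09,.13,.17)]).round(0).astype(int)
    h=cv2.cvtColor(im,cv2.COLOR_BGR2HSV);print(n,q.tolist(),[h[y,x].tolist() for x,y in q])
E
```

```text
21.5 [0.5253 0.3024 0.4087] z [ 0.501 -0.015 -0.866] y [0.866 0.007 0.501] w 0.1415603455849902 F [-0.3 -0.2 -1. ] 78.02728056907654 [ 0.65 -0.17  1.86 -0.37  1.06  0.76]
side [[284, 31], [295, 47], [303, 58], [312, 72], [321, 85]] [[109, 209, 83], [109, 206, 94], [110, 7, 104], [90, 4, 69], [120, 10, 75]]
top [[170, 202], [176, 196], [180, 192], [185, 187], [189, 183]] [[0, 0, 40], [60, 3, 87], [135, 6, 81], [90, 3, 79], [120, 3, 85]]
```

```bash
python3 - <<'E'
from st import *
Rv=Rt([0,0,1],0)
for P in([.48,.25,.43],[.46,.1,.43],[.45,-.03,.40]): print(row(P,Rv,p,R))
E
```

```text
21.6 [0.5244 0.3018 0.4053] z [ 0.497 -0.018 -0.868] y [0.868 0.008 0.497] w 0.14191700453413061 F [-0.9  0.5 -0.4] 78.028085231781 [ 0.65 -0.17  1.86 -0.37  1.06  0.76]
[-0.087, -0.045, -0.071, 0.166, 0.006, 0.001]
[-0.337, -0.075, -0.083, 0.166, 0.006, 0.001]
[-0.553, -0.117, -0.044, 0.166, 0.006, 0.001]
```

Call:
play_rows(commands=[[[-0.03, -0.015, -0.025, 0.04, 0.002, 0, 1], [-0.087, -0.045, -0.07, 0.08, 0.003, 0, 1], [-0.15, -0.055, -0.075, 0.12, 0.005, 0, 1], [-0.22, -0.062, -0.08, 0.166, 0.006, 0, 1], [-0.29, -0.07, -0.083, 0.166, 0.006, 0, 1], [-0.36, -0.08, -0.08, 0.166, 0.006, 0, 1], [-0.43, -0.09, -0.065, 0.166, 0.006, 0, 1], [-0.5, -0.11, -0.05, 0.166, 0.006, 0, 1]]])

```text
time: 22.4
tool_pos: [0.4521, 0.0005, 0.4038]
tcp_rot: [-2.217, -2.225, 0.0]
wrist_force: [0.2, -0.6, -1.7]
width: 0.136
grip_force: 78.3
```

Call:
play_rows(commands=[[[-0.03, 0, 0, 0, 0, 0, 1], [-0.053, 0, 0, 0, 0, 0, 1], [-0.053, 0, 0, 0, 0, 0, 1]]])

```text
time: 22.7
tool_pos: [0.4518, -0.031, 0.4035]
tcp_rot: [-2.22, -2.22, 0.003]
wrist_force: [0.5, 0.0, -0.2]
width: 0.142
grip_force: 78.3
```

```bash
python3 - <<'E'
from br import *
for n,im in(("side",S),("top",I)):
    h=cv2.cvtColor(im,cv2.COLOR_BGR2HSV)
    q=proj(n,[p+[0,0,-k] for k in(.05,.08,.106,.146,.186)]);print(n,q.round(1).tolist())
    if n=="side":
        for k in(.05,.06,.07,.08,.09,.11,.13,.15,.17,.18,.19,.20,.21):
            x,y=proj(n,p+[0,0,-k])[0].round().astype(int);print(k,(x,y),' '.join('%d/%d/%d'%tuple(h[y,i]) for i in range(x-12,x+13,2)))
E
```

```text
22.7 [ 0.4518 -0.031   0.4035] z [-0.003  0.    -1.   ] y [ 1.     0.    -0.003] w 0.14216263149600827 F [ 0.5  0.  -0.2] 78.31706643104553 [-0.12 -0.22  1.83 -0.    1.53 -0.12]
side [[246.7, 165.8], [248.7, 178.7], [250.4, 189.2], [252.8, 204.3], [255.1, 218.4]]
0.05 (np.int64(247), np.int64(166)) 115/7/206 115/7/206 115/7/206 115/15/181 109/210/85 109/208/87 108/221/82 109/208/76 111/9/206 115/7/206 115/7/206 116/9/207 115/7/206
0.06 (np.int64(247), np.int64(170)) 115/7/206 115/7/206 115/7/206 115/7/206 110/206/84 109/217/87 109/217/87 109/217/81 110/17/179 110/8/203 110/8/203 111/9/206 111/9/207
0.07 (np.int64(248), np.int64(174)) 115/7/206 111/9/207 115/7/206 69/89/161 97/185/77 108/216/86 109/208/87 80/158/63 67/189/73 67/182/73 67/179/74 68/184/83 68/135/149
0.08 (np.int64(249), np.int64(179)) 115/7/206 75/23/181 67/184/90 68/185/66 69/171/67 120/8/90 75/32/79 67/182/73 67/182/73 68/192/77 67/185/77 68/182/77 68/185/120
0.09 (np.int64(249), np.int64(183)) 115/7/206 94/10/173 68/182/136 66/179/67 68/195/68 76/34/83 120/14/94 67/170/72 67/183/74 67/185/77 67/185/80 68/184/126 68/
[... 694 characters left out ...]
92 68/183/92 68/110/88 120/4/60 120/8/63 105/8/65 130/12/66 150/4/64 69/21/84 108/7/182 111/9/207 111/9/207 115/7/206
0.19 (np.int64(255), np.int64(220)) 67/185/98 68/182/98 67/180/95 68/177/92 73/32/71 80/11/67 120/7/109 115/8/187 115/7/206 115/7/207 111/9/207 116/9/207 115/7/206
0.2 (np.int64(256), np.int64(223)) 67/183/102 67/183/102 67/182/101 67/140/82 60/4/139 110/7/206 115/7/206 111/9/207 116/9/207 111/9/207 110/7/206 115/7/206 115/7/206
0.21 (np.int64(256), np.int64(226)) 68/182/139 67/165/102 60/3/147 113/5/189 115/7/206 115/7/207 115/7/206 115/7/207 115/7/206 111/9/207 115/7/206 115/7/207 111/9/207
top [[349.4, 255.8], [348.8, 258.4], [348.2, 260.5], [347.4, 263.7], [346.7, 266.6]]
```

```bash
python3 - <<'E'
from st import *
print(row([.539,-.0205,.33],Rt([0,0,1],0),p,R))
E
```

```text
22.8 [ 0.4522 -0.0293  0.4044] z [-0.001  0.001 -1.   ] y [ 1.     0.002 -0.001] w 0.1398991536263957 F [-0.7  1.4 -0.4] 78.31738114356995 [-0.12 -0.22  1.83  0.    1.53 -0.12]
[0.014, 0.145, 0.124, -0.0, -0.0, 0.001]
```

Call:
play_rows(commands=[[[0, 0, 0.05, 0, 0, 0, 1], [0.005, 0.02, 0.1, 0, 0, 0, 1], [0.01, 0.06, 0.124, 0, 0, 0, 1], [0.015, 0.1, 0.124, 0, 0, 0, 1], [0.015, 0.13, 0.124, 0, 0, 0, 1], [0.015, 0.145, 0.124, 0, 0, 0, 1], [0.015, 0.145, 0.124, 0, 0, 0, 1]]])

```text
time: 23.5
tool_pos: [0.5403, -0.0192, 0.3311]
tcp_rot: [-2.216, -2.226, -0.001]
wrist_force: [0.2, -0.3, -1.2]
width: 0.143
grip_force: 78.3
```

```bash
python3 - <<'E'
from br import *
w=[.5369,-.0208]
for n,im in(("side",S),("top",I)):
    h=cv2.cvtColor(im,cv2.COLOR_BGR2HSV)
    for z in(.145,.16,.18,.20,.22) if n=="side" else (.145,.17,.2):
        c=proj(n,[*w,z])[0];x,y=c.round().astype(int)
        print(n,z,c.round(1).tolist(),"edges of r=11",[round(float(proj(n,[w[0]+(.011*k if n=="side" else 0),w[1]-(0 if n=="side" else .011*k),z])[0][0]),1) for k in(-1,1)],x-14,'|',' '.join('%d/%d/%d'%tuple(h[y,i]) for i in range(x-14,x+15,1)))
E
```

```text
23.5 [ 0.5403 -0.0192  0.3311] z [ 0.     0.001 -1.   ] y [1.    0.005 0.   ] w 0.14296280582538032 F [ 0.2 -0.3 -1.2] 78.32239508628845 [-0.08 -0.03  1.79  0.    1.38 -0.09]
side 0.145 [301.2, 233.9] edges of r=11 [295.7, 306.7] 287 | 115/7/207 111/9/208 111/9/208 111/9/208 110/7/207 111/9/208 111/9/208 110/7/207 115/7/207 110/7/207 110/8/185 120/9/137 110/7/109 120/8/92 105/7/70 135/8/62 120/8/68 110/9/84 120/8/121 115/8/185 111/9/208 110/7/207 116/9/208 110/7/207 115/7/207 109/16/174 105/96/120 105/119/143 105/118/138
side 0.16 [301.0, 229.3] edges of r=11 [295.5, 306.6] 287 | 116/9/208 115/7/207 115/7/208 116/9/208 110/7/207 115/7/208 115/7/208 116/9/208 116/9/208 114/7/173 120/5/101 120/6/85 120/3/76 120/7/70 105/8/64 120/8/66 105/8/64 120/7/69 120/8/67 120/7/69 110/10/152 115/8/197 115/7/208 115/7/207 111/9/208 110/15/200 107/50/175 104/121/133 105/129/89
side 0.18 [300.8, 223.1] edges of r=11 [295.2, 306.4] 287 | 120/7/208 116/9/208 120/4/204 30/1/201 30/1/201 30/1/201 30/1/201 30/1/201 30/1/201 15/3/161 120/7/74 120/6/91 120/6/84 135/8/65 120/8/65 130/12/64 100/12/62 110/12/6
[... 1082 characters left out ...]
3/10/197 113/11/193 115/8/192
top 0.17 [342.2, 231.4] edges of r=11 [337.2, 347.2] 328 | 108/65/59 104/53/53 114/24/54 0/22/46 9/74/55 8/72/57 10/102/55 120/25/71 107/81/88 105/62/74 100/14/53 45/12/41 90/13/38 100/21/37 90/14/37 105/7/69 100/10/75 120/10/74 100/10/74 98/14/74 120/6/46 110/21/37 120/15/33 90/34/15 120/8/189 116/9/201 113/10/196 110/8/192 120/9/193
top 0.2 [342.6, 228.6] edges of r=11 [337.5, 347.7] 329 | 107/63/65 104/75/65 106/82/65 104/47/60 150/15/50 8/88/67 8/79/58 11/77/56 4/36/57 150/6/46 108/18/72 113/13/81 110/9/81 105/14/74 105/15/66 120/4/71 90/4/72 108/17/73 75/7/76 120/12/83 108/14/89 120/12/85 102/19/67 110/8/190 116/9/201 116/9/196 120/8/192 116/9/192 110/8/191
```

The side view puts the slim brush about 1–2 mm from the pot axis with the head end about 180 mm below the TCP. Lowering with a small correction.

Call:
play_rows(commands=[[[-0.002, -0.002, 0.03, 0, 0, 0, 1], [-0.002, -0.002, 0.07, 0, 0, 0, 1], [-0.002, -0.002, 0.11, 0, 0, 0, 1], [-0.002, -0.002, 0.15, 0, 0, 0, 1], [-0.002, -0.002, 0.18, 0, 0, 0, 1], [-0.002, -0.002, 0.2, 0, 0, 0, 1], [-0.002, -0.002, 0.2, 0, 0, 0, 1]]])

```text
time: 24.3
tool_pos: [0.5369, -0.0212, 0.21]
tcp_rot: [-2.217, -2.224, 0.001]
wrist_force: [-0.5, -0.8, -0.8]
width: 0.139
grip_force: 78.3
```

Call:
play_rows(commands=[[[0, 0, 0.005, 0, 0, 0, 1], [0, 0, 0.01, 0, 0, 0, 1], [0, 0, 0.01, 0, 0, 0, 1]]])

```text
time: 24.6
tool_pos: [0.5391, -0.0214, 0.2064]
tcp_rot: [2.217, 2.224, 0.003]
wrist_force: [0.7, 0.3, -0.9]
width: 0.142
grip_force: 78.3
```

Call:
play_rows(commands=[[[0, 0, 0.005, 0, 0, 0, 1], [0, 0, 0.01, 0, 0, 0, 1], [0, 0, 0.01, 0, 0, 0, 1]]])

```text
time: 24.9
tool_pos: [0.5384, -0.0213, 0.1992]
tcp_rot: [2.218, 2.225, 0.001]
wrist_force: [0.5, -0.5, -0.8]
width: 0.14
grip_force: 78.3
```

Call:
play_rows(commands=[[[0, 0, 0.004, 0, 0, 0, 1], [0, 0, 0.008, 0, 0, 0, 1], [0, 0, 0.008, 0, 0, 0, 1]]])

```text
time: 25.2
tool_pos: [0.5384, -0.0213, 0.1944]
tcp_rot: [2.218, 2.225, 0.001]
wrist_force: [0.1, -0.5, -1.5]
width: 0.142
grip_force: 78.3
```

Call:
play_rows(commands=[[[0, 0, 0.003, 0, 0, 0, 1], [0, 0, 0.006, 0, 0, 0, 1], [0, 0, 0.006, 0, 0, 0, 1]]])

```text
time: 25.5
tool_pos: [0.5397, -0.0214, 0.1942]
tcp_rot: [2.216, 2.223, 0.004]
wrist_force: [-2.8, -0.3, 12.0]
width: 0.142
grip_force: 80.4
```

Bottom reached at z 0.194, as predicted. Unloading, releasing and retreating straight up.

Call:
play_rows(commands=[[[0, 0, -0.003, 0, 0, 0, 1], [0, 0, -0.005, 0, 0, 0, 1], [0, 0, -0.005, 0, 0, 0, 0.4], [0, 0, -0.005, 0, 0, 0, 0.2], [0, 0, -0.005, 0, 0, 0, 0], [0, 0, -0.005, 0, 0, 0, 0], [0, 0, -0.005, 0, 0, 0, 0], [0, 0, -0.005, 0, 0, 0, 0]]])

```text
time: 26.3
tool_pos: [0.5387, -0.0213, 0.1942]
tcp_rot: [2.217, 2.225, 0.002]
wrist_force: [-0.6, 0.2, 0.8]
width: 0.498
grip_force: 0.0
```

Call:
play_rows(commands=[[[0, 0, -0.03, 0, 0, 0, 0], [0, 0, -0.07, 0, 0, 0, 0], [0, 0, -0.12, 0, 0, 0, 0], [0, 0, -0.17, 0, 0, 0, 0], [0, 0, -0.22, 0, 0, 0, 0], [0, -0.07, -0.23, 0, 0, 0, 0], [-0.05, -0.14, -0.23, 0, 0, 0, 0], [-0.12, -0.18, -0.23, 0, 0, 0, 0]]])

```text
time: 27.1
tool_pos: [0.4291, -0.0929, 0.3327]
tcp_rot: [2.212, 2.229, 0.004]
wrist_force: [0.3, -1.6, 0.1]
width: 0.496
grip_force: 0.0
```

Call:
play_rows(commands=[[[-0.08, 0, 0, 0, 0, 0, 0], [-0.16, 0, 0, 0, 0, 0, 0], [-0.24, 0, 0, 0, 0, 0, 0], [-0.3, -0.02, 0, 0, 0, 0, 0], [-0.35, -0.05, 0, 0, 0, 0, 0], [-0.35, -0.05, 0, 0, 0, 0, 0]]])

```text
time: 27.7
tool_pos: [0.3996, -0.3071, 0.3318]
tcp_rot: [2.223, 2.219, -0.001]
wrist_force: [-0.1, 0.1, -0.8]
width: 0.493
grip_force: 0.0
```

```bash
python3 - <<'E'
from br import *
def L(a,b):
    n1,d1=plane("side",*a);n2,d2=plane("top",*b);u_=np.cross(n1,n2);u_/=np.linalg.norm(u_);u_*=np.sign(u_[2]);return u_
for nm,w,sl,tl in(("thick",(.5922,.0191),((3,90,20),(18,255,255)),((0,35,20),(16,255,140))),("slim",(.5369,-.0208),((105,185,30),(130,255,255)),((105,100,20),(130,255,140)))):
    c=[]
    for n,im,(lo,hi) in(("side",S,sl),("top",I,tl)):
        e=proj(n,[[*w,.224],[*w,.129]]);x0,y0=(e.min(0)-[9,9]).astype(int);x1,y1=(e.max(0)+[9,6]).astype(int)
        m=blob(im,lo,hi,(x0,y0,x1,y1));a=axis(m)[0];cc=np.mean(np.nonzero(m)[::-1],axis=1);c.append(cc)
        print(nm,n,m.sum(),"upright end/low",e.round(1).tolist(),"mid exp",proj(n,[*w,.1765])[0].round(1),"seen",np.round(a,1).tolist(),cc.round(1))
    print(tri(*c))
E
```

```text
27.7 [ 0.3996 -0.3071  0.3318] z [ 0.    -0.001 -1.   ] y [ 1.    -0.001  0.   ] w 0.4925830067258772 F [-0.1  0.1 -0.8] 0.0 [-0.7  -0.1   1.86 -0.    1.38 -0.7 ]
thick side 191 upright end/low [[327.2, 190.5], [326.2, 221.3]] mid exp [326.7 206.5] seen [[325.8999938964844, 223.5], [326.70001220703125, 196.39999389648438]] [326.3 209. ]
thick top 96 upright end/low [[325.0, 200.2], [324.8, 210.8]] mid exp [324.9 205.7] seen [[323.20001220703125, 212.5], [324.70001220703125, 195.39999389648438]] [324.  203.2]
(array([0.59567948, 0.02061527, 0.16866821]), [np.float64(0.004139189203440875), np.float64(0.004139189203440756)])
slim side 74 upright end/low [[300.3, 208.5], [301.4, 238.7]] mid exp [300.8 224.2] seen [[300.70001220703125, 214.39999389648438], [301.1000061035156, 230.5]] [300.9 222.5]
slim top 11 upright end/low [[343.0, 226.2], [341.7, 235.1]] mid exp [342.3 230.8] seen [[341.20001220703125, 228.1999969482422], [346.79998779296875, 224.3000030517578]] [344.  226.3]
(array([ 0.54062843, -0.02469978,  0.18848146]), [np.float64(0.003906182137613091), np.float64(0.003906182137613131)])
```

Both handles stand upright within a few pixels of the pot axes in both views. Handing in.

```bash
python3 -c "
from workcell import bot
print(bot.finish_job())"
```

```text
the job is handed in; nothing more can be done
None
```

Both brushes stand upright and released in the blue caddy, the thick one in the wide pot and the slim one in the narrow pot, each lowered until it touched bottom; the job was handed in at about 28 s, after two slipped grasps on the thick brush, and it returned no verdict.

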